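Hang the rinse pail up to drain on an S-hook

ROBOT

A 6-joint arm with a two-finger parallel gripper is mounted at the origin on a cart in front of the work surface, level with it; the furniture and walls round the work are solid. World frame = base frame: x ahead of the robot, y to its left, z up, the work surface at z = 0. Lengths are in m, angles in rad, forces in N, time in s.
With the tool pointing down it reaches from about 0.425 to 0.95 m from the base axis. Payload 3.5 kg.
Tool frame: the origin (TCP) lies at the very end of the fingers, on their centre line; the grasp point (between the pads) lies 19 mm behind it; z points along the fingers, y is the direction in which the jaws open and shut (so a half turn about z gives the same grasp; the last joint's range is limited). The gripper opens to 85 mm and grips with 20 to 120 N. Pads are 22 mm wide; open, the fingers measure 114 mm over their backs; the gripper's body (76 mm by 85 mm) begins 54 mm behind the grasp point. The pads swing forward as they close: fully open they stand 13 mm farther back than shut.
Start: joints at [1.089, 0.286, 1.577, -0, 1.279, -0.15], TCP at [0.22, 0.638, 0.231] pointing down, gripper open.
Joint ranges: [-2.77, 2.77], [-0.9, 2.22], [0.21, 2.48], [-1.53, 4.67], [0.24, 2.81], [-2.84, 2.84]. Speed limits (rad/s): [2.79, 2.79, 3.14, 3.14, 3.14, 3.14].

INTERFACE

Orientations are given as a unit quaternion [x, y, z, w].
In Python, from plant import get_state, read_camera, get_calibration, ticket, search_frame, cut_out, pinpoint gives the robot as it stands.
- The arm moves only by the tool move_arm, never from a script. Its argument "plan" is a list that holds one entry, the list of rows, each a list of 7 numbers: the turn, a rotation vector about the tool's x, y, z in degrees, then the shift along the tool's x, y, z in m, then the finger opening in m, from 0 to 0.0854. In form: [[[ax, ay, az, x, y, z, hand], ...]]. A call has exactly 5 rows; each row is the pose to reach, as a shift and turn from the pose measured when the call began, along the tool's axes at that moment; what a row does not reach only later rows make up. A row lasts 1/8 s, in which the tool goes at most 62.5 mm and 10.7 degrees, less where a joint would pass 70% of its speed; a pose out of reach is approached as far as the arm can. A call with a gripper value outside its range is refused whole. The fingers move at their own pace and stop on an object; "force" is the grip in N (left out, the last holds). Time passes only in rows, so rows that repeat a pose let the fingers close, or fill a call up. It gives the time, the measured TCP pose, the force and the opening at its end, in the units of the state.
- get_state(): the state, without advancing time (a new reading comes with each control period).
- read_camera(name): name is "side" or "top"; returns the picture (480x640x3 uint8, red, green, blue); there is no depth.
- get_calibration(name): a dict with "mtx" (3x3 intrinsics, pixels), "extrinsics" (4x4, takes a point from camera to world coordinates). Camera axes: x right, y up, looking along -z (the intrinsics and any distortion apply to the point x, -y, -z); pixel columns grow to the right and rows downward; lengths in m; the calibration is good to about 2 mm. A picture is of the moment at which its call begins. get_calibration takes no time and is no camera call.
- ticket.sign_off(): hands the job in, once; it reports no verdict.
Trained networks look in the newest picture that a camera, given by its name, has taken for a name from the list of things; names that differ only in an ending like _2 or _b are one class to them, and where a whole thing is asked for, a point or a joint stands for the part that bears it (a point fixed in the world has none). Each returns a list of dicts, best first, with "p" (0 to 1); they miss things now and then, are a little off and sometimes report something else, mostly with a low value. They report only what shows in the picture. A call takes as long as a camera call.
- search_frame(camera, query): "centre" ([column, row] in pixels, amid what is visible of it).
- cut_out(camera, query): "pixels" (480x640 bool, what is visible of it) and "centre" ([column, row] in pixels, amid what is visible of it).
- pinpoint(camera, query): "centre" ([column, row] in pixels: a listed point, or the origin of a listed thing).
The state is a dict: "time": time; "qpos": joint angles; "dq": joint speeds; "joint_efforts": joint torques, N m; "eef_pos": TCP position; "tcp_rot": TCP orientation; "contact_force": force on the tool from outside, world axes, zero at the start; "wrist_torque": the same for the moment, N m; "opening": opening from 0.0 (shut) to 1.0 (fully open).
Only numpy, scipy, OpenCV 4.12 (cv2) and the standard library are available. Lean on these libraries where they do the work, as an engineer would, in place of code of your own. Each camera call takes 0.05 s, during which the arm holds its last target.

TASK

Take the S-hook off the small parking stand, hook it over the rail of the tall stand well to the left of the stop collar, and slide it gently along the rail to the right until it comes to bear against the collar. Leave it hanging there and then hang the rinse pail by its wire handle in the hook's lower curl, letting go of everything. Do not press hard on hook, rail, collar or pail, and leave the other things on the worktop where they are.

Things in the scene. Friction and masses are not known exactly. Their poses are not given: they have to be found in the camera images.
- rail_mid (a point): Tall steel drying stand, fixed. Level round rail 12 mm thick, axis 250 mm above the worktop, between two posts 12 mm thick, 150 mm either side of the rail's middle, on feet 110 x 34 x 10 mm. The point is the rail's middle, on its axis; y runs along the rail to the left as the robot sees it, x level and away from the robot, z up.
- rail_stand: The same stand, origin on the worktop below the rail's middle, same axes. On its rail is clamped a dark steel stop collar: ring 28 mm in diameter, 14 mm wide, small screw on top. It does not give. Its place differs each time and is not measured: its centre is somewhere from y = +5 to y = -75 mm. The hook shall end against its left (+y) face.
- park_mid (a point): Small parking stand, fixed: level round bar 12 mm thick, axis 150 mm above the worktop, between two posts 12 mm thick, 105 mm either side of its middle. The point is the bar's middle, on its axis; y along the bar, x level and away from the robot, z up. The S-hook hangs on it at the start, within 12 mm of the middle, its curl over the bar.
- hook_mid (a point): S-hook of 8 mm round steel bar, 44 mm wide, 90 g. The point is the middle of its S; z up, x in the plane of the S, away from the robot, y across it. The shank runs straight from (x -18, z +42) to (x +18, z -42) mm. Flat tab to hold it by on top: z 62 to 104 mm, 24 mm wide in x, 8 mm thick in y (pinch along y). On a 12 mm rail it hangs with the rail's axis 50 mm above this point.
- hook_upper (a point): Centre of the hook's upper curl, 42 mm above its middle. The curl is a half circle of 14 mm inner radius that opens downward; its free end is on the far side (x = +18 mm) and reaches down to 10 mm below this point. With the hook seated on a rail this point lies 8 mm below the rail's axis.
- hook_lower (a point): Centre of the hook's lower curl, 42 mm below its middle. The curl is a half circle of 14 mm inner radius that opens upward; its free end is on the near side (x = -18 mm) and reaches up to 10 mm above this point. With the pail hung in it the handle bar's axis lies 10 mm below this point.
- pail_mid (a point): Open steel rinse pail, rim 72 mm wide and 65 mm up, 85 to 170 g. The point is on its axis, 50 mm above its underside; z up, x away from the robot. A long black flat lug to grip sticks out at this height at -x (near side): 10 mm thick in y (pinch along y), 28 mm tall, from 33 to 83 mm off the axis; a short one at +x, to 57 mm, balances it. A rigid wire handle stands over it.
- pail_bar (a point): Middle of the straight level top bar of the pail's rigid wire handle, on the bar's axis, 112 mm above the pail's underside, above its axis. The bar is 8 mm thick and straight for 52 mm along the pail's y; its legs are 76 mm apart. Same axes as the pail.
- pot: Bystander: clear sample pot with a white screw lid, 51 mm in diameter, 59 mm tall; origin at the centre of its underside. Leave alone.
- amber_vial: Bystander: dark brown vial with a black cap, 22 mm in diameter, 50 mm tall; origin at the centre of its underside. Leave alone.
- reagent_bottle: Bystander: clear bottle with a blue cap, 56 mm in diameter, 105 mm tall, behind the rail; origin at the centre of its underside. Leave alone.

How it is judged:
By the outcome, as a careful person would: the job done as asked, in the order asked, and still so for the second after the job is handed in, with the robot touching nothing.
It also fails if it takes over 72 s, if anything falls off the work surface, if the arm or the gripper's body presses on something with over 40 N, if the wrist force passes 120 N, or if a joint passes its speed limit or range.

## Working session

There is one attempt and no reset: what is moved stays moved. The work goes in short steps, Python scripts to look and compute and a tool call to move; the robot and the scene stay as the last step left them, time stands still between calls to the robot, and variables do not carry over. Pictures are saved under pics/ and viewed, and the job is handed in when it is done.

Besides the shell and the picture viewer there is one more tool, called after "Request:" as name(argument=value, ...), one argument or row to a line, values as JSON. move_arm: Moves the arm, as the interface text tells. Its arguments: {"type":"object","properties":{"plan":{"type":"array","items":{"type":"array","items":{"type":"array","items":{"type":"number"}}}},"force":{"type":"number"}},"required":["plan"]}

```bash
ls; mkdir -p pics
python3 - <<'E'
from plant import *
import cv2,numpy as np
s=get_state();print(s)
for c in("side","top"):
    im=read_camera(c);cv2.imwrite(f"pics/{c}0.png",im[:,:,::-1])
    k=get_calibration(c);print(c,k)
E
```

```text
pics
{'time': 0.0, 'qpos': array([ 1.08899215e+00,  2.87175362e-01,  1.57817190e+00,  2.09934619e-06,
        1.27859848e+00, -1.49992191e-01]), 'dq': array([-0.00086876,  0.00069932,  0.00090669, -0.00080638,  0.00014169,
       -0.00030855]), 'joint_efforts': array([-1.79548508e-03, -4.05982232e+01, -2.92621726e+01, -2.65423305e-04,
        5.94316400e-03, -2.35187283e-07]), 'eef_pos': array([0.21954567, 0.63760625, 0.22994347]), 'tcp_rot': array([ 1.65146135e-01,  9.86268407e-01, -1.11801579e-03, -3.66473086e-04]), 'contact_force': array([-1.1153807 , -1.04937154, -0.465635  ]), 'wrist_torque': array([-0.06152654,  0.00724265, -0.02010582]), 'opening': 1.001778841398564}
side {'mtx': array([[473.95362899,   0.        , 323.28333787],
       [  0.        , 473.95362899, 236.98977022],
       [  0.        ,   0.        ,   1.        ]]), 'extrinsics': array([[-0.98503386,  0.06573568, -0.15933331,  0.40044459],
       [-0.17235055, -0.38579303,  0.90634377,  0.97518803],
       [-0.00189055,  0.92024049,  0.39134878,  0.57271209],
       [ 0.        ,  0.        ,  0.        ,  1.        ]])}
top {'mtx': array([[597.20388863,   0.        , 320.63690204],
       [  0.        , 597.20388863, 237.00264716],
       [  0.        ,   0.        ,   1.        ]]), 'extrinsics': array([[ 0.34635697,  0.85875174, -0.37760071,  0.01575535],
       [-0.93808496,  0.31457172, -0.145056  , -0.2234706 ],
       [-0.00578458,  0.4044627 ,  0.9145362 ,  1.53195876],
       [ 0.        ,  0.        ,  0.        ,  1.        ]])}
```

View pics/side0.png

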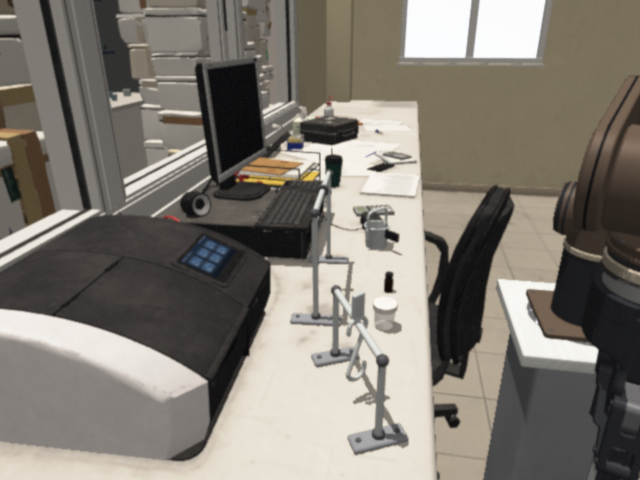

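View pics/top0.png

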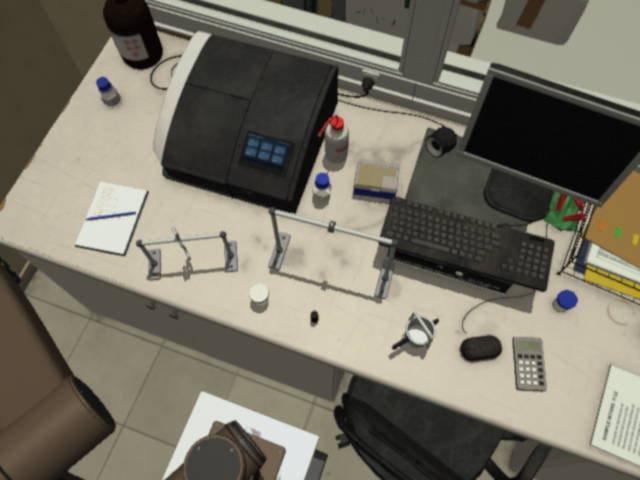

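```bash
cat > h.py <<'E'
from plant import *
import cv2,numpy as np
from scipy.spatial.transform import Rotation as R
C={c:get_calibration(c) for c in("side","top")}
def proj(c,P):
    E=np.linalg.inv(C[c]["extrinsics"]);P=np.atleast_2d(P);p=P@E[:3,:3].T+E[:3,3]
    M=C[c]["mtx"];x=np.c_[p[:,0],-p[:,1],-p[:,2]]@M.T
    return x[:,:2]/x[:,2:]
def ray(c,uv):
    M=C[c]["mtx"];E=C[c]["extrinsics"]
    d=np.linalg.solve(M,[uv[0],uv[1],1.]);d=E[:3,:3]@np.array([d[0],-d[1],-d[2]])
    return E[:3,3],d/np.linalg.norm(d)
def tri(obs):
    A=np.zeros((3,3));b=np.zeros(3);L=[]
    for c,uv in obs:
        o,d=ray(c,uv);Q=np.eye(3)-np.outer(d,d);A+=Q;b+=Q@o;L.append((o,Q))
    p=np.linalg.solve(A,b);return p,[np.linalg.norm(Q@(p-o)) for o,Q in L]
def onz(c,uv,z):
    o,d=ray(c,uv);return o+d*(z-o[2])/d[2]
def pp(q,cams=("side","top"),fn=None):
    o=[]
    for c in cams:
        r=(fn or pinpoint)(c,q)
        print(q,c,[(np.round(x["centre"],1).tolist(),round(x["p"],2)) for x in r[:3]])
        if r:o.append((c,r[0]["centre"]))
    if len(o)==2:
        p,e=tri(o);print("   ->",np.round(p,4),"gap",np.round(e,4));return p
def shift(target,rotq=None):
    "shift in tool axes from measured pose to world target TCP"
    s=get_state();r=R.from_quat(s["tcp_rot"]);sh=r.inv().apply(np.array(target)-s["eef_pos"])
    return np.round(sh,4)
def turn(Rt):
    s=get_state();r=R.from_quat(s["tcp_rot"]);return np.round(np.degrees((r.inv()*Rt).as_rotvec()),2)
E
python3 - <<'E'
from h import *
for q in ["rail_mid","rail_stand","park_mid","hook_mid","hook_upper","hook_lower","pail_mid","pail_bar","pot","amber_vial","reagent_bottle"]: pp(q)
E
```

```text
rail_mid side [([321.0, 192.9], 0.66)]
rail_mid top [([332.9, 229.2], 0.95)]
   -> [ 0.5808 -0.0389  0.2421] gap [0.0032 0.0032]
rail_stand side []
rail_stand top [([259.4, 299.7], 0.52)]
park_mid side [([355.1, 322.1], 0.84)]
park_mid top [([181.3, 239.3], 0.83)]
   -> [0.4616 0.326  0.1464] gap [0.0012 0.0012]
hook_mid side [([356.0, 349.6], 0.92)]
hook_mid top [([184.0, 245.7], 0.51), ([259.5, 300.8], 0.2)]
   -> [0.4606 0.3308 0.0975] gap [0.0012 0.0012]
hook_upper side [([359.9, 327.5], 0.61)]
hook_upper top [([178.4, 240.8], 0.52)]
   -> [0.4547 0.3327 0.1422] gap [0.0006 0.0006]
hook_lower side [([352.4, 367.4], 0.68)]
hook_lower top [([182.1, 239.7], 0.73), ([186.5, 252.2], 0.54)]
   -> [0.4717 0.3502 0.0791] gap [0.0095 0.0095]
pail_mid side [([379.8, 229.8], 0.79)]
pail_mid top [([417.8, 334.4], 0.97)]
   -> [ 0.4594 -0.3123  0.0514] gap [0.0003 0.0003]
pail_bar side [([376.8, 208.4], 0.83)]
pail_bar top [([424.3, 325.8], 0.55)]
   -> [ 0.4689 -0.3175  0.1142] gap [0.0026 0.0026]
pot side [([356.6, 326.4], 0.58), ([381.8, 323.8], 0.57)]
pot top []
amber_vial side [([388.6, 290.6], 0.59)]
amber_vial top [([312.7, 317.3], 0.58)]
   -> [ 0.4203 -0.0417  0.0045] gap [0.0014 0.0014]
reagent_bottle side [([355.5, 346.9], 0.31)]
reagent_bottle top [([317.8, 201.2], 0.92)]
   -> [ 0.6039  0.0845 -0.0033] gap [0.1372 0.1372]
```

Run:
```python
import cv2
t=cv2.imread("pics/top0.png");s=cv2.imread("pics/side0.png")
def z(im,x0,y0,w,h,f,n): cv2.imwrite(f"pics/{n}.png",cv2.resize(im[y0:y0+h,x0:x0+w],None,fx=f,fy=f,interpolation=cv2.INTER_CUBIC))
z(t,130,220,130,75,6,"z1");z(t,260,195,140,105,5,"z2");z(t,380,300,80,60,8,"z3")
z(s,290,160,130,160,4,"z4a");z(s,300,270,120,190,3,"z5");z(s,350,200,60,60,8,"z6")
```

```text
(no output)
```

View pics/z1.png

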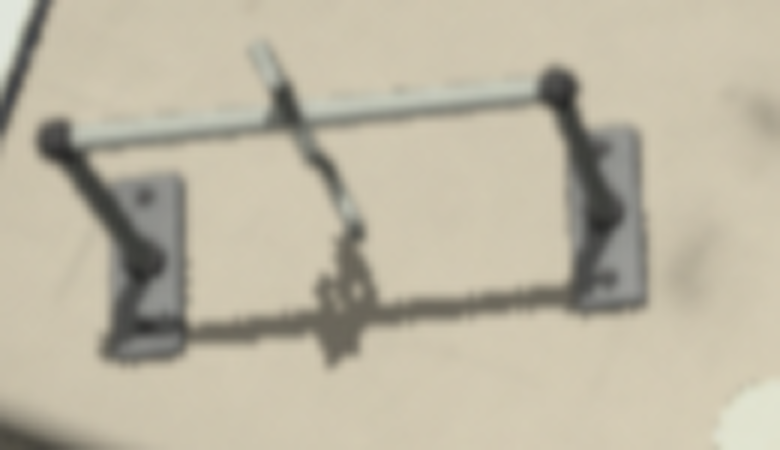

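View pics/z2.png

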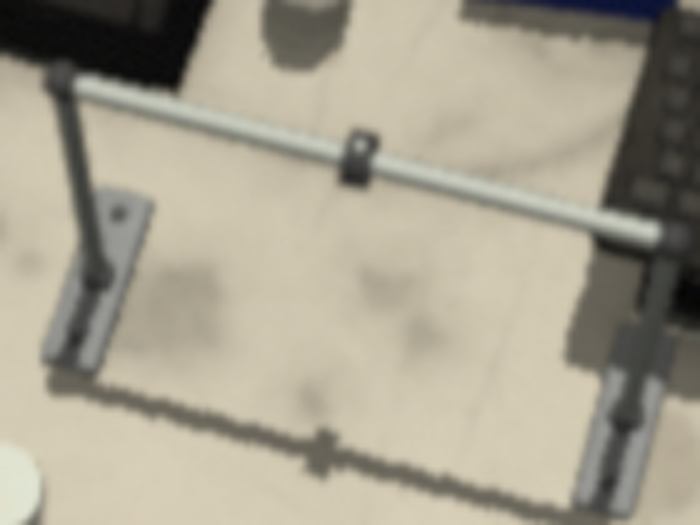

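View pics/z3.png

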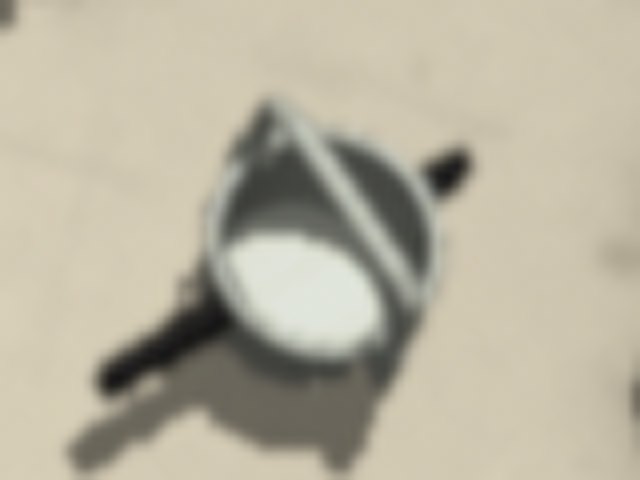

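View pics/z4a.png

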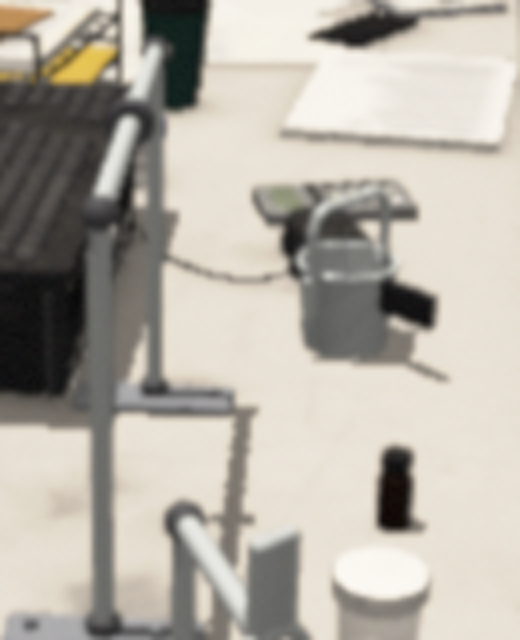

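View pics/z5.png

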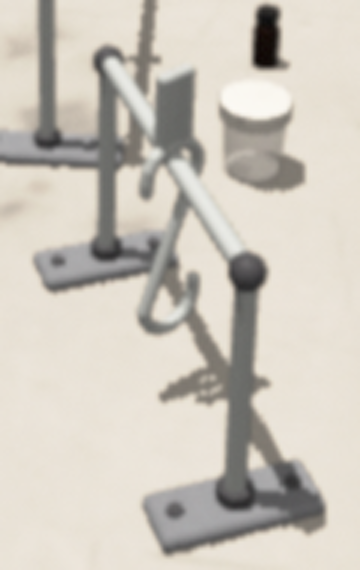

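View pics/z6.png

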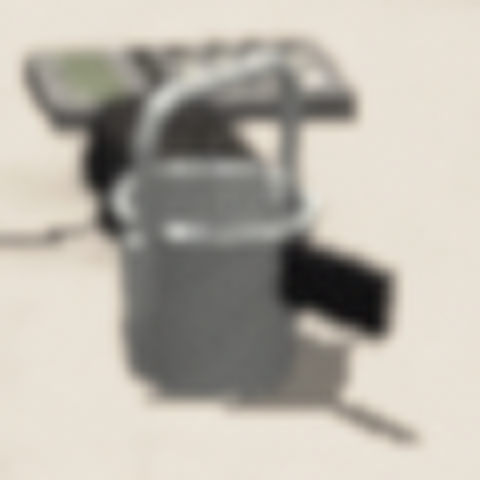

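The top view shows the parking bar running from (139.5,243) to (223,234.5) and the rail from (272,210) to (394,242), with the collar at about (331.6,226.6). The pail is at (418,333), its lug pointing to the lower left. In the side view the hook tab is at about (359,303).

Run:
```python
from h import *
for n,a,b,L,h in [("park L",("side",(382,360)),("top",(139.5,243.2)),0,0),("park R",("side",(335.3,290)),("top",(223,234.5)),0,0),
 ("rail L",("side",(314.8,211.8)),("top",(272.2,210.4)),0,0),("rail R",("side",(329.3,172.5)),("top",(394.4,242.2)),0,0),("collar",("side",(323.5,190.5)),("top",(331.6,226.6)),0,0)]:
    p,e=tri([a,b]);print(n,p.round(4),np.round(e,4))
# pose fit
from scipy.optimize import least_squares
def fit(h,half,oL,oR):
    # world bias per cam in px? just x,y,yaw,z
    def f(v):
        r=[]
        for s,o in((1,oL),(-1,oR)):
            P=[v[0]-s*half*np.sin(v[2]),v[1]+s*half*np.cos(v[2]),v[3]]
            for c in o: r+=list(proj(c,P)[0]-o[c])
        return r
    s=least_squares(f,[.5,0,0,h]);print(s.x.round(4),np.degrees(s.x[2]).round(2),np.round(s.fun,1))
fit(.15,.105,dict(side=(382,360),top=(139.5,243.2)),dict(side=(335.3,290),top=(223,234.5)))
fit(.25,.15,dict(side=(314.8,211.8),top=(272.2,210.4)),dict(side=(329.3,172.5),top=(394.4,242.2)))
# pail
for n,a,b in [("lug tip top edge",("side",(350+390/8,200+272/8)),("top",(380+105/8,300+380/8)))]:
    print(n,tri([a,b])[0].round(4))
for nm,a in [("bar ends",[(275,103),(415,300)])]:
    for u in a: print(onz("top",(380+u[0]/8,300+u[1]/8),.112).round(4))
print("lug",onz("top",(380+105/8,300+380/8),.05),onz("top",(380+465/8,300+160/8),.05))
print("lugs side bar",[onz("side",(350+x/8,200+y/8),.112).round(4) for x,y in((150,110),(290,60))])
# gripper check: project TCP
print(proj("top",get_state()["eef_pos"]),proj("side",get_state()["eef_pos"]))
# hook tab
print("tab", proj("side",[.4546,.33,.183]))
```

```text
park L [0.4137 0.4194 0.1492] [0.0004 0.0004]
park R [0.5088 0.2313 0.1486] [0.0006 0.0006]
rail L [0.5691 0.1122 0.2529] [0.0001 0.0001]
rail R [ 0.5899 -0.1867  0.2514] [0.0012 0.0012]
collar [ 0.5781 -0.0353  0.2508] [0.0007 0.0007]
[0.4614 0.3254 0.4689 0.149 ] 26.87 [ 0.1  0.   0.3 -0.1  0.3  0.1 -0.1 -0.4]
[ 0.5795 -0.0372  0.0688  0.2523] 3.94 [-0.1  0.3 -0.1  0.1 -0.4 -0.6 -0.   0.4]
lug tip top edge [ 0.4036 -0.2637  0.0619]
[ 0.4899 -0.2854  0.112 ]
[ 0.4454 -0.3427  0.112 ]
lug [ 0.40605188 -0.26390175  0.05      ] [ 0.51344931 -0.35035444  0.05      ]
lugs side bar [array([ 0.491 , -0.2774,  0.112 ]), array([ 0.4453, -0.3384,  0.112 ])]
[[  7.30085609 271.22727546]] [[596.64691386 463.41363766]]
tab [[360.51213657 304.44460792]]
```

Run:
```python
from h import *
S=lambda x,y:("side",(300+x/3,270+y/3)); T=lambda x,y:("top",(130+x/6,220+y/6))
print("tab top",tri([S(176,74),T(260,45)]))
print("low curl bottom",tri([S(165,325),T(350,225)]))
a=np.radians(26.87);ex=np.array([np.cos(a),np.sin(a),0]);ey=np.array([-np.sin(a),np.cos(a),0])
for d in(-.005,0,.005,.01):
  mid=np.array([.4614,.3254,.100])+ey*d
  print(d,[((proj("side",mid+ex*x+[0,0,z])[0]-[300,270])*3).round(0).tolist() for x,z in((-.012,.104),(.012,.104),(-.012,.062),(.012,.062),(.018,.032),(0,-.06))],
   [((proj("top",mid+ex*x+[0,0,z])[0]-[130,220])*6).round(0).tolist() for x,z in((-.012,.104),(.012,.104),(0,-.06))])
for yw in(10,20,27,35,45):
  a=np.radians(yw);ex=np.array([np.cos(a),np.sin(a),0])
  print(yw,(proj("side",mid+ex*.012+[0,0,.104])-proj("side",mid-ex*.012+[0,0,.104]))*3)
```

```text
tab top (array([0.46042418, 0.33500235, 0.20421015]), [np.float64(0.0030439113940626404), np.float64(0.0030439113940626235)])
low curl bottom (array([0.4569832 , 0.32863626, 0.03540737]), [np.float64(0.0030458650788694934), np.float64(0.0030458650788696773)])
-0.005 [[189.0, 55.0], [146.0, 62.0], [186.0, 123.0], [144.0, 131.0], [133.0, 180.0], [160.0, 310.0]] [[292.0, 83.0], [291.0, 30.0], [373.0, 208.0]]
0 [[192.0, 60.0], [149.0, 66.0], [190.0, 128.0], [147.0, 135.0], [136.0, 185.0], [163.0, 316.0]] [[280.0, 84.0], [279.0, 31.0], [362.0, 209.0]]
0.005 [[196.0, 64.0], [152.0, 71.0], [193.0, 133.0], [151.0, 140.0], [139.0, 190.0], [166.0, 321.0]] [[267.0, 85.0], [266.0, 32.0], [351.0, 210.0]]
0.01 [[199.0, 69.0], [156.0, 76.0], [196.0, 138.0], [154.0, 145.0], [142.0, 195.0], [169.0, 327.0]] [[255.0, 87.0], [254.0, 33.0], [339.0, 211.0]]
10 [[-46.48112137   0.10747225]]
20 [[-45.2024976    4.15862525]]
27 [[-43.48656859   6.92654421]]
35 [[-40.73383892   9.96125114]]
45 [[-36.18585212  13.47568299]]
```

Run:
```python
import cv2
t=cv2.imread("pics/top0.png");s=cv2.imread("pics/side0.png")
def z(im,x0,y0,w,h,f,n): return cv2.resize(im[y0:y0+h,x0:x0+w],None,fx=f,fy=f,interpolation=cv2.INTER_CUBIC)
a=z(t,160,220,40,50,12,0);b=z(s,340,285,32,100,6,0)
import numpy as np
o=np.zeros((600,700,3),np.uint8);o[:600,:480]=a[:600];o[:600,490:490+192]=b
cv2.imwrite("pics/z7.png",o)
```

```text
(no output)
```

View pics/z7.png

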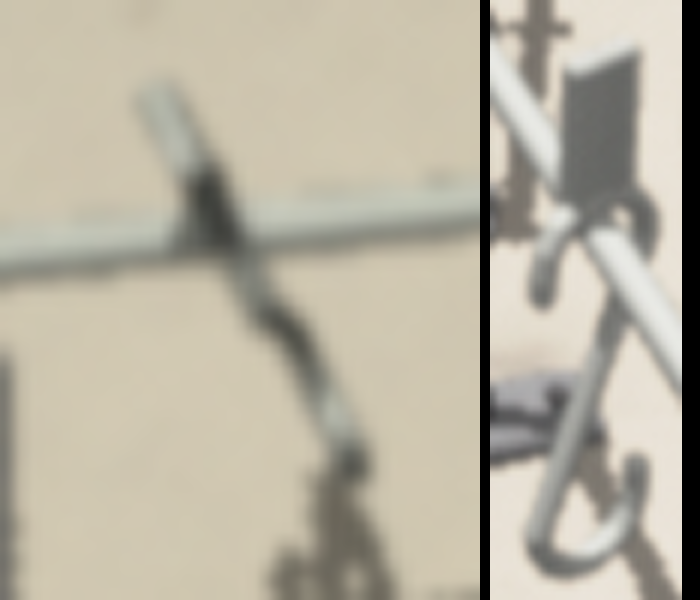

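Run:
```python
from h import *
from scipy.optimize import least_squares
S=lambda x,y:("side",(340+(x-490+.5)/6-.5,285+(y+.5)/6-.5)); T=lambda x,y:("top",(160+(x+.5)/12-.5,220+(y+.5)/12-.5))
ob=[(S(568,76),(.012,.004,.104)),(S(638,53),(-.012,.004,.104)),(S(562,200),(.012,.004,.062)),
(S(542,305),(.018,0,.032)),(S(568,573),(.0,0,-.060)),(S(637,455),(-.018,0,-.032)),
(T(155,85),(.012,0,.104)),(T(203,172),(-.012,0,.104)),(T(352,470),(-.018,0,-.032))]
def f(v):
    r=[]
    for (c,uv),p in ob:
        P=R.from_euler("ZYX",[v[3],v[4],v[5]]).apply(p)+v[:3]
        r+=list(proj(c,P)[0]-uv)
    return r
s=least_squares(f,[.4614,.3254,.1,.6,0,0],loss="soft_l1");print(s.x.round(4),np.degrees(s.x[3:]).round(1));print(np.round(s.fun.reshape(-1,2) if s.fun.size else 0,1).tolist())
```

```text
[ 4.603e-01  3.295e-01  9.750e-02  7.446e-01 -3.000e-04 -3.400e-03] [42.7 -0.  -0.2]
[[0.1, -0.2], [0.8, -0.6], [0.4, 2.3], [-1.2, 0.6], [2.0, -2.0], [-0.4, 0.5], [1.1, -0.8], [-0.1, 0.2], [-0.0, -1.9]]
```

```bash
cat >> h.py <<'E'
def tooldown(yaw_y,tilt=0.):
    """tool y at azimuth yaw_y (deg); tilt: tool z leans toward azimuth yaw_y-90 (deg)"""
    a=np.radians(yaw_y);y=np.array([np.cos(a),np.sin(a),0]);f=np.array([np.sin(a),-np.cos(a),0])
    t=np.radians(tilt);z=f*np.sin(t)-np.array([0,0,1])*np.cos(t)
    return R.from_matrix(np.c_[np.cross(y,z),y,z])
def go(target,Rt=None):
    s=get_state();r=R.from_quat(s["tcp_rot"])
    sh=r.inv().apply(np.array(target)-s["eef_pos"]);tn=np.zeros(3) if Rt is None else (r.inv()*Rt).as_rotvec()*180/np.pi
    n=int(np.ceil(max(np.linalg.norm(sh)/.055,np.linalg.norm(tn)/10)))
    print("t",round(s["time"],2),"TCP",s["eef_pos"].round(4),"q",s["qpos"].round(2),"op",round(s["opening"]*.0854,4),"F",s["contact_force"].round(1),"\n turn",tn.round(2),"shift",sh.round(4),"rows>=",n)
E
python3 - <<'E'
from h import *
go([.4603,.3295,.24],tooldown(132.7))
E
```

```text
t 1.2 TCP [0.2198 0.6382 0.2313] q [ 1.09  0.29  1.58  0.    1.28 -0.15] op 0.0856 F [-0.7 -0.4  0.1] 
 turn [  0.    -0.   -61.71] shift [-0.3279 -0.2135 -0.0087] rows>= 8
```

Request:
move_arm(
  plan=[
    [[0, 0, -7, -0.033, -0.021, -0.004, 0.04], [0, 0, -14, -0.066, -0.043, -0.009, 0.04], [0, 0, -21, -0.1, -0.065, -0.009, 0.04], [0, 0, -28, -0.135, -0.088, -0.009, 0.04], [0, 0, -35, -0.17, -0.11, -0.009, 0.04]],
  ],
  force=30,
)

```text
time: 1.82
eef_pos: [0.3454, 0.4777, 0.2405]
tcp_rot: [-0.141, 0.99, 0.0, 0.0]
contact_force: [0.0, -0.5, 0.3]
opening: 0.466
```

```bash
python3 -c "
from h import *
go([.4603,.3295,.24],tooldown(132.7))"
```

```text
t 1.82 TCP [0.3454 0.4777 0.2405] q [ 0.77  0.09  1.78 -0.    1.27 -1.08] op 0.0398 F [ 0.  -0.5  0.3] 
 turn [  0.     0.03 -26.47] shift [-0.0689 -0.1744  0.0005] rows>= 4
```

Request:
move_arm(
  plan=[
    [[0, 0, -7, -0.017, -0.043, 0, 0.04], [0, 0, -14, -0.034, -0.087, 0, 0.04], [0, 0, -21, -0.052, -0.13, 0, 0.04], [0, 0, -26.5, -0.069, -0.174, 0, 0.04], [0, 0, -26.5, -0.069, -0.174, 0, 0.04]],
  ],
)

```text
time: 2.45
eef_pos: [0.4621, 0.3277, 0.2407]
tcp_rot: [-0.362, 0.932, -0.0, 0.0]
contact_force: [-0.7, 0.7, -0.2]
opening: 0.468
```

```bash
python3 -c "
from h import *
for c in ('side','top'):
    cv2.imwrite('pics/a_%s.png'%c,read_camera(c)[:,:,::-1])
a=cv2.imread('pics/a_side.png')[230:400,290:430];b=cv2.imread('pics/a_top.png')[180:290,110:250]
cv2.imwrite('pics/a1.png',cv2.resize(a,None,fx=3.5,fy=3.5,interpolation=2));cv2.imwrite('pics/a2.png',cv2.resize(b,None,fx=5,fy=5,interpolation=2))
go([.4603,.3295,.175],tooldown(132.7))"
```

```text
t 2.55 TCP [0.4604 0.3298 0.2406] q [ 0.44  0.04  1.84  0.    1.26 -1.87] op 0.0401 F [ 1.3 -0.1  1.2] 
 turn [ 0.03  0.03 -0.08] shift [ 0.0003 -0.0002  0.0656] rows>= 2
```

View pics/a1.png

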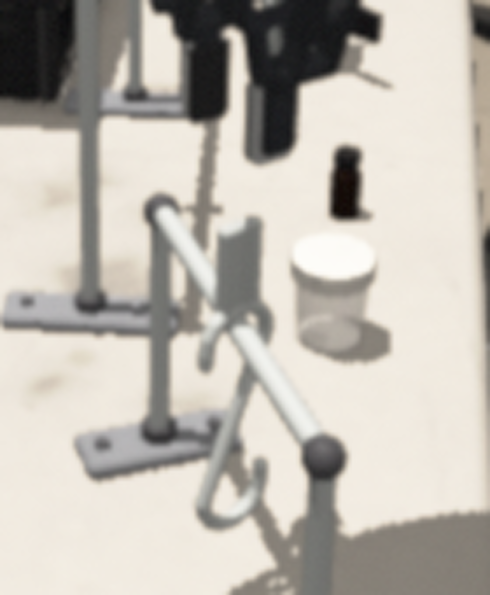

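View pics/a2.png

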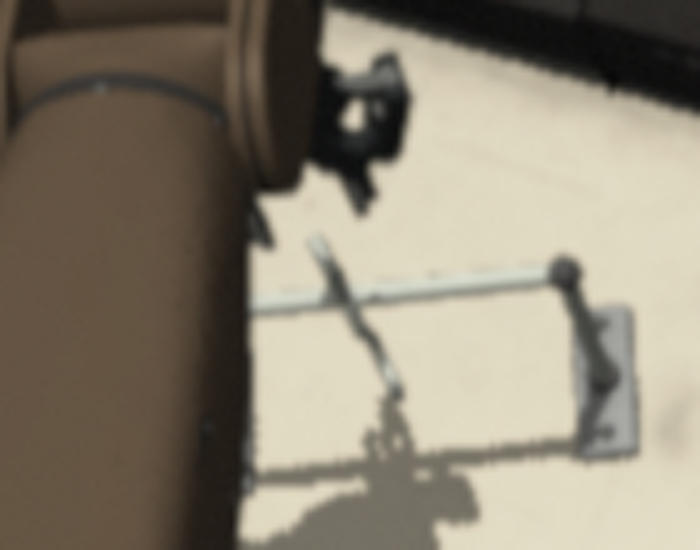

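The side view shows the fingers straddling the tab: fingertips at crop (205,110) and (270,155), tab top at (240,220). I'll lower and close.

Request:
move_arm(
  plan=[
    [[0, 0, 0, 0, 0, 0.02, 0.04], [0, 0, 0, 0, 0, 0.04, 0.04], [0, 0, 0, 0, 0, 0.055, 0.04], [0, 0, 0, 0, 0, 0.065, 0.04], [0, 0, 0, 0, 0, 0.065, 0.04]],
  ],
  force=30,
)

```text
time: 3.18
eef_pos: [0.4598, 0.3297, 0.1743]
tcp_rot: [-0.364, 0.932, 0.0, -0.001]
contact_force: [0.0, -0.1, -0.2]
opening: 0.468
```

```bash
python3 -c "
from h import *
cv2.imwrite('pics/b_side.png',read_camera('side')[:,:,::-1])
a=cv2.imread('pics/b_side.png')[230:400,290:430]
cv2.imwrite('pics/b1.png',cv2.resize(a,None,fx=3.5,fy=3.5,interpolation=2))
go([.4603,.3295,.175],tooldown(132.7))"
```

```text
t 3.23 TCP [0.4603 0.3299 0.1753] q [ 0.44  0.1   1.9   0.    1.14 -1.87] op 0.0402 F [0.2 0.3 0.7] 
 turn [ 0.03  0.01 -0.07] shift [ 0.0003 -0.0003  0.0003] rows>= 1
```

View pics/b1.png

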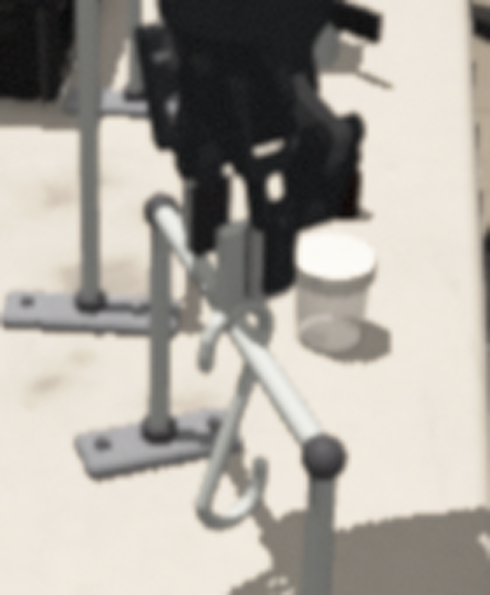

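```bash
python3 -c "
from h import *
p=R.from_quat(get_state()['tcp_rot']).apply([0,1,0]);T=get_state()['eef_pos']
for d in(-.0345,-.02,0,.02,.0345): print(d,(proj('side',T+d*p)-[290,230])*3.5)"
```

```text
-0.0345 [[189.78848195 241.29628778]]
-0.02 [[207.84594443 254.78120441]]
0 [[233.64078721 274.04422683]]
0.02 [[260.52440269 294.1203208 ]]
0.0345 [[280.73560939 309.21360635]]
```

Request:
move_arm(
  plan=[
    [[0, 0, 0, 0, 0, 0, 0.03], [0, 0, 0, 0, 0, 0, 0.02], [0, 0, 0, 0, 0, 0, 0.014], [0, 0, 0, 0, 0, 0, 0.008], [0, 0, 0, 0, 0, 0, 0.004]],
  ],
  force=30,
)

```text
time: 3.85
eef_pos: [0.4605, 0.3299, 0.1756]
tcp_rot: [-0.364, 0.932, 0.0, 0.0]
contact_force: [-0.4, -0.2, 0.6]
opening: 0.084
```

```bash
python3 -c "
from h import *
cv2.imwrite('pics/c_side.png',read_camera('side')[:,:,::-1])
a=cv2.imread('pics/c_side.png')[230:400,290:430]
cv2.imwrite('pics/c1.png',cv2.resize(a,None,fx=3.5,fy=3.5,interpolation=2))
go([.4603,.3295,.175],tooldown(132.7))"
```

```text
t 3.9 TCP [0.4604 0.3299 0.1756] q [ 0.44  0.1   1.9   0.    1.14 -1.87] op 0.0076 F [-0.9  0.1  1.7] 
 turn [ 0.02  0.02 -0.07] shift [ 0.0004 -0.0002  0.0006] rows>= 1
```

View pics/c1.png

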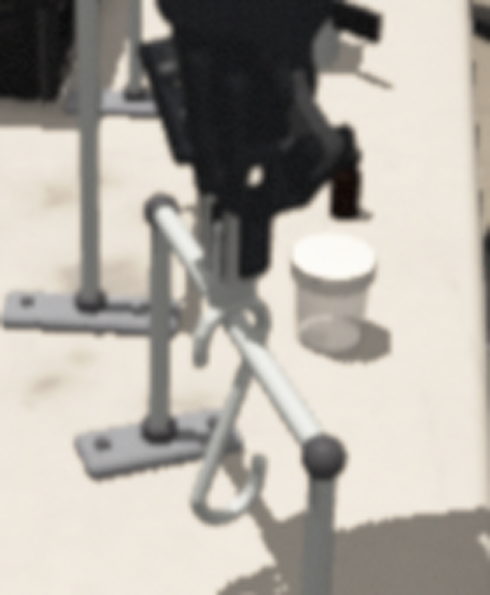

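Request:
move_arm(
  plan=[
    [[0, 0, 0, 0.001, 0, -0.01, 0.004], [0, 0, 0, 0.004, 0, -0.021, 0.004], [0, 0, 0, 0.006, 0, -0.029, 0.004], [0, 0, 0, 0.006, 0, -0.029, 0.004], [0, 0, 0, 0.006, 0, -0.029, 0.004]],
  ],
  force=40,
)

```text
time: 4.53
eef_pos: [0.4559, 0.3258, 0.2045]
tcp_rot: [-0.364, 0.932, 0.0, -0.0]
contact_force: [-0.3, -0.3, -0.1]
opening: 0.086
```

```bash
python3 -c "
from h import *
cv2.imwrite('pics/d_side.png',read_camera('side')[:,:,::-1])
a=cv2.imread('pics/d_side.png')[230:400,290:430]
cv2.imwrite('pics/d1.png',cv2.resize(a,None,fx=3.5,fy=3.5,interpolation=2))
go([.4603,.3295,.175],tooldown(132.7))"
```

```text
t 4.58 TCP [0.4558 0.3257 0.2041] q [ 0.44  0.06  1.89  0.    1.2  -1.88] op 0.0074 F [ 1.3 -0.8 -1.4] 
 turn [ 0.04 -0.02 -0.07] shift [-0.0059 -0.0003  0.0291] rows>= 1
```

View pics/d1.png

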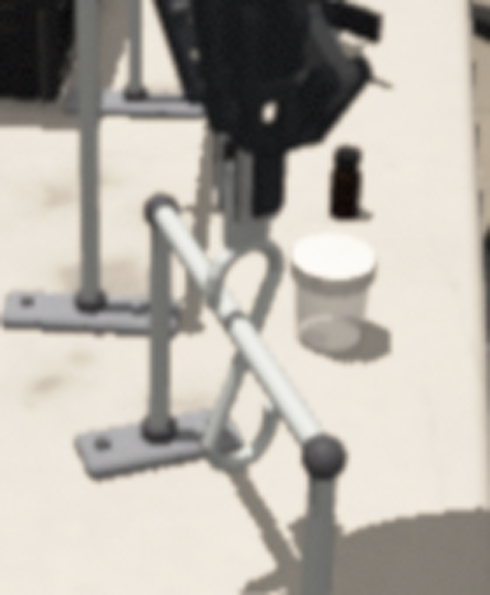

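Request:
move_arm(
  plan=[
    [[0, 0, 0, 0.006, 0, 0, 0.004], [0, 0, 0, 0.014, 0, 0, 0.004], [0, 0, 0, 0.026, 0, 0, 0.004], [0, 0, 0, 0.04, 0, 0, 0.004], [0, 0, 0, 0.05, 0, 0, 0.004]],
  ],
)

```text
time: 5.2
eef_pos: [0.4181, 0.2911, 0.2042]
tcp_rot: [-0.363, 0.932, 0.0, -0.0]
contact_force: [-0.6, -0.3, -0.4]
opening: 0.086
```

```bash
python3 -c "
from h import *
cv2.imwrite('pics/e_side.png',read_camera('side')[:,:,::-1])
a=cv2.imread('pics/e_side.png')[230:400,290:430]
cv2.imwrite('pics/e1.png',cv2.resize(a,None,fx=3.5,fy=3.5,interpolation=2))
go([.4603,.3295,.175],tooldown(132.7))"
```

```text
t 5.25 TCP [0.4175 0.2907 0.2041] q [ 0.41 -0.06  2.01  0.    1.2  -1.91] op 0.0075 F [-0.2 -0.2 -0.6] 
 turn [ 0.04 -0.09 -0.07] shift [-0.0578 -0.0005  0.029 ] rows>= 2
```

View pics/e1.png

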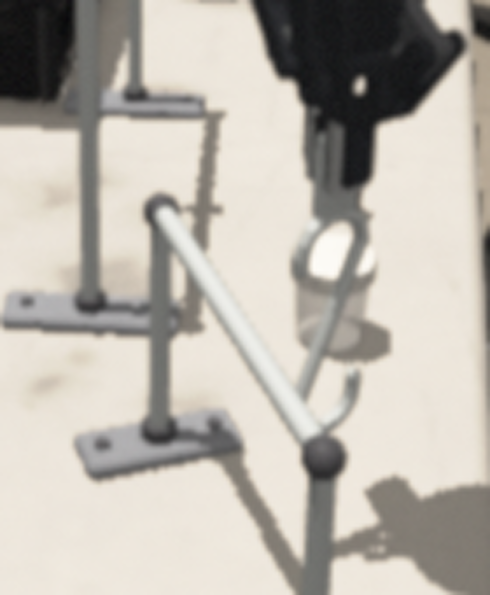

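Request:
move_arm(
  plan=[
    [[0, 0, 0, 0.004, 0, -0.025, 0.004], [0, 0, 0, 0.004, 0, -0.06, 0.004], [0, 0, 0, 0.004, 0, -0.085, 0.004], [0, 0, 0, 0.004, 0, -0.1, 0.004], [0, 0, 0, 0.004, 0, -0.101, 0.004]],
  ],
)

```text
time: 5.88
eef_pos: [0.415, 0.2882, 0.3061]
tcp_rot: [-0.363, 0.932, 0.0, 0.0]
contact_force: [-0.7, -0.6, -0.9]
opening: 0.088
```

```bash
python3 -c "
from h import *
print(onz('top',(321.5,180),.105))
go([.5237,.0442,.305],tooldown(93.94))"
```

```text
[0.76523538 0.05953961 0.105     ]
t 5.88 TCP [0.415  0.2882 0.3061] q [ 0.41 -0.15  1.9   0.    1.39 -1.91] op 0.0075 F [-0.7 -0.6 -0.9] 
 turn [1.000e-02 3.000e-02 3.869e+01] shift [ 0.0853 -0.2531  0.001 ] rows>= 5
```

Request:
move_arm(
  plan=[
    [[0, 0, 6, 0.013, -0.039, 0, 0.004], [0, 0, 12, 0.026, -0.079, 0, 0.004], [0, 0, 18, 0.04, -0.119, 0, 0.004], [0, 0, 24, 0.053, -0.158, 0, 0.004], [0, 0, 30, 0.066, -0.197, 0, 0.004]],
  ],
)

```text
time: 6.5
eef_pos: [0.4996, 0.0972, 0.3041]
tcp_rot: [-0.108, 0.994, 0.0, -0.001]
contact_force: [0.4, 0.8, -0.9]
opening: 0.084
```

```bash
python3 -c "
from h import *
go([.5237,.0442,.305],tooldown(93.94))"
```

```text
t 6.5 TCP [0.4996 0.0972 0.3041] q [-0.01 -0.13  1.89  0.    1.39 -1.8 ] op 0.0072 F [ 0.4  0.8 -0.9] 
 turn [ 0.05 -0.14  8.48] shift [-0.0121 -0.0569 -0.001 ] rows>= 2
```

Request:
move_arm(
  plan=[
    [[0, 0, 3, -0.004, -0.019, -0.001, 0.004], [0, 0, 6, -0.008, -0.038, -0.001, 0.004], [0, 0, 8.5, -0.012, -0.057, -0.001, 0.004], [0, 0, 8.5, -0.012, -0.057, -0.001, 0.004], [0, 0, 8.5, -0.012, -0.057, -0.001, 0.004]],
  ],
)

```text
time: 7.12
eef_pos: [0.5235, 0.0447, 0.3051]
tcp_rot: [-0.035, 0.999, 0.001, -0.001]
contact_force: [-0.5, 0.3, -1.4]
opening: 0.087
```

```bash
python3 -c "
from h import *
for c in ('side','top'):
    cv2.imwrite('pics/f_%s.png'%c,read_camera(c)[:,:,::-1])
a=cv2.imread('pics/f_side.png')[130:280,270:420]
cv2.imwrite('pics/f1.png',cv2.resize(a,None,fx=4,fy=4,interpolation=2))
go([.5237,.0442,.305],tooldown(93.94))
pp('hook_mid');pp('hook_lower');pp('hook_upper')
T=get_state()['eef_pos'];print(T-[0,0,.0758],proj('side',T-[0,0,.0758]),proj('side',T-[0,0,.1358]))"
```

```text
t 7.22 TCP [0.5234 0.0449 0.3051] q [-0.11 -0.1   1.85  0.    1.39 -1.75] op 0.0075 F [-0.2 -0.6 -0.7] 
 turn [ 0.06 -0.13  0.05] shift [-0.0003 -0.0007  0.0001] rows>= 1
hook_mid side [([342.3, 213.2], 0.97)]
hook_mid top [([290.0, 239.4], 0.63)]
   -> [0.5225 0.0494 0.23  ] gap [0.0001 0.0001]
hook_lower side [([338.0, 230.1], 0.81)]
hook_lower top [([296.4, 247.4], 0.6)]
   -> [0.5296 0.0365 0.1845] gap [0.0038 0.0038]
hook_upper side [([344.1, 191.1], 0.8)]
hook_upper top [([292.3, 232.7], 0.64)]
   -> [0.5213 0.0408 0.276 ] gap [0.0007 0.0007]
[0.52352734 0.04442002 0.22932119] [[342.20499676 212.67783791]] [[341.82252089 238.86590935]]
```

View pics/f1.png

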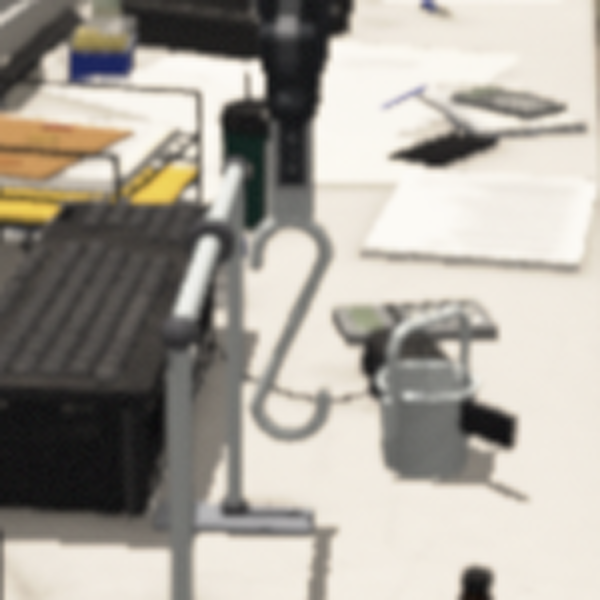

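View pics/f_top.png

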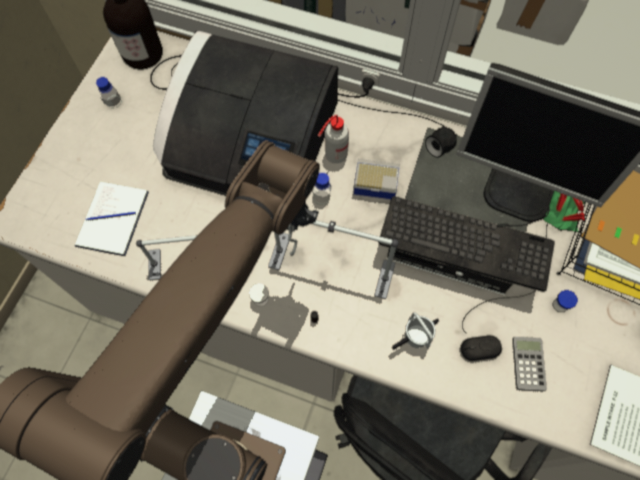

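Request:
move_arm(
  plan=[
    [[0, 0, 0, -0.012, 0, -0.0015, 0.004], [0, 0, 0, -0.024, 0, -0.0015, 0.004], [0, 0, 0, -0.036, 0, -0.0015, 0.004], [0, 0, 0, -0.044, 0, -0.0015, 0.004], [0, 0, 0, -0.044, 0, -0.0015, 0.004]],
  ],
)

```text
time: 8.15
eef_pos: [0.5679, 0.0474, 0.3061]
tcp_rot: [-0.034, 0.999, 0.0, -0.002]
contact_force: [-0.2, 0.1, -0.3]
opening: 0.085
```

```bash
python3 -c "
from h import *
for c in ('side','top'):
    cv2.imwrite('pics/g_%s.png'%c,read_camera(c)[:,:,::-1])
a=cv2.imread('pics/g_side.png')[140:260,270:390]
cv2.imwrite('pics/g1.png',cv2.resize(a,None,fx=5,fy=5,interpolation=2))
go([.5737,.0476,.276],tooldown(93.94))"
```

```text
t 8.25 TCP [0.5674 0.0475 0.3063] q [-0.09  0.01  1.75  0.    1.38 -1.73] op 0.0076 F [ 0.4  0.4 -1. ] 
 turn [ 0.04 -0.16  0.02] shift [-0.0064 -0.0003  0.0303] rows>= 1
```

View pics/g1.png

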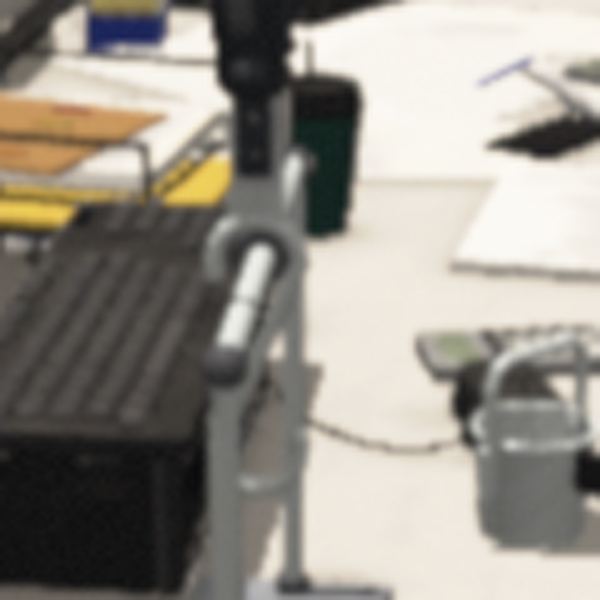

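The upper curl at crop (245,240) straddles the rail, with its free end on the far side at (215,270) and no force felt. I'll lower it gently.

Request:
move_arm(
  plan=[
    [[0, 0, 0, -0.002, 0, 0.008, 0.004], [0, 0, 0, -0.004, 0, 0.016, 0.004], [0, 0, 0, -0.006, 0, 0.023, 0.004], [0, 0, 0, -0.006, 0, 0.026, 0.004], [0, 0, 0, -0.006, 0, 0.026, 0.004]],
  ],
)

```text
time: 8.88
eef_pos: [0.5731, 0.0479, 0.2799]
tcp_rot: [-0.034, 0.999, 0.0, -0.002]
contact_force: [0.3, -0.1, -0.5]
opening: 0.088
```

```bash
python3 -c "
from h import *
go([.5737,.0476,.276],tooldown(93.94))"
```

```text
t 8.88 TCP [0.5731 0.0479 0.2799] q [-0.09  0.03  1.77  0.    1.34 -1.73] op 0.0075 F [ 0.3 -0.1 -0.5] 
 turn [ 0.05 -0.21  0.01] shift [-0.0006 -0.0004  0.0039] rows>= 1
```

Request:
move_arm(
  plan=[
    [[0, 0, 0, 0, 0, 0.001, 0.004], [0, 0, 0, 0, 0, 0.002, 0.004], [0, 0, 0, 0, 0, 0.002, 0.004], [0, 0, 0, 0, 0, 0.0025, 0.004], [0, 0, 0, 0, 0, 0.0025, 0.004]],
  ],
)

```text
time: 9.5
eef_pos: [0.5731, 0.0479, 0.2774]
tcp_rot: [-0.034, 0.999, 0.0, -0.002]
contact_force: [-0.8, 0.1, -1.9]
opening: 0.088
```

```bash
python3 -c "
from h import *
go([.5737,.0476,.276],tooldown(93.94));read_camera('side');print(get_state()['contact_force']);read_camera('side');print(get_state()['contact_force'])"
```

```text
t 9.5 TCP [0.5731 0.0479 0.2774] q [-0.09  0.04  1.78  0.    1.33 -1.73] op 0.0075 F [-0.8  0.1 -1.9] 
 turn [ 0.05 -0.21  0.01] shift [-0.0006 -0.0004  0.0014] rows>= 1
[ 0.52096757 -0.34485328 -0.73968294]
[-0.58508177  0.34146939 -1.37288364]
```

Request:
move_arm(
  plan=[
    [[0, 0, 0, 0, 0, 0.0007, 0.004], [0, 0, 0, 0, 0, 0.001, 0.004], [0, 0, 0, 0, 0, 0.001, 0.004], [0, 0, 0, 0, 0, 0.0015, 0.004], [0, 0, 0, 0, 0, 0.0015, 0.004]],
  ],
)

```text
time: 10.22
eef_pos: [0.5731, 0.0479, 0.2759]
tcp_rot: [-0.034, 0.999, 0.0, -0.002]
contact_force: [0.1, -0.3, -0.1]
opening: 0.089
```

```bash
python3 -c "
from h import *
go([.5737,.0476,.276],tooldown(93.94));
for i in range(3):read_camera('side');print(get_state()['contact_force'],get_state()['eef_pos'][2])"
```

```text
t 10.22 TCP [0.5731 0.0479 0.2759] q [-0.09  0.04  1.78  0.    1.33 -1.73] op 0.0076 F [ 0.1 -0.3 -0.1] 
 turn [ 0.05 -0.21  0.01] shift [-0.0005 -0.0003 -0.0001] rows>= 1
[-0.48748078 -0.34193311 -0.99709705] 0.2759174592845125
[ 0.03865423 -0.43333124 -1.25216172] 0.27589141425907304
[ 0.40873284 -0.18794217 -0.87135682] 0.275884422324564
```

Still free (about -1 N, the hook's weight). Another millimetre.

Request:
move_arm(
  plan=[
    [[0, 0, 0, 0, 0, 0.0005, 0.004], [0, 0, 0, 0, 0, 0.001, 0.004], [0, 0, 0, 0, 0, 0.001, 0.004], [0, 0, 0, 0, 0, 0.001, 0.004], [0, 0, 0, 0, 0, 0.001, 0.004]],
  ],
)

```text
time: 11.0
eef_pos: [0.5732, 0.0479, 0.2755]
tcp_rot: [-0.034, 0.999, 0.0, -0.002]
contact_force: [-1.1, 0.3, 4.4]
opening: 0.091
```

```bash
python3 -c "
from h import *
go([.5737,.0476,.276],tooldown(93.94));
for i in range(3):read_camera('side');print(get_state()['contact_force'],get_state()['eef_pos'][2])"
```

```text
t 11.0 TCP [0.5732 0.0479 0.2755] q [-0.09  0.04  1.78  0.    1.33 -1.73] op 0.0078 F [-1.1  0.3  4.4] 
 turn [ 0.05 -0.18  0.01] shift [-0.0005 -0.0003 -0.0005] rows>= 1
[-1.47679588 -0.35708671  3.24360889] 0.2754611584591422
[-1.44782832  0.62031021  4.63236937] 0.2754676989437863
[-1.04031914 -0.28000755  5.0878278 ] 0.2754291977493499
```

Request:
move_arm(
  plan=[
    [[0, 0, 0, 0, -0.004, -0.0002, 0.004], [0, 0, 0, 0, -0.01, -0.0002, 0.004], [0, 0, 0, 0, -0.017, -0.0002, 0.004], [0, 0, 0, 0, -0.024, -0.0002, 0.004], [0, 0, 0, 0, -0.03, -0.0002, 0.004]],
  ],
)

```text
time: 11.78
eef_pos: [0.5754, 0.0174, 0.2756]
tcp_rot: [-0.034, 0.999, 0.0, -0.002]
contact_force: [-0.7, 1.8, 2.0]
opening: 0.086
```

```bash
python3 -c "
from h import *
go([.5785,-.0242,.2755],tooldown(93.94));
for i in range(2):read_camera('side');print(get_state()['contact_force'],get_state()['eef_pos'])"
```

```text
t 11.78 TCP [0.5754 0.0174 0.2756] q [-0.15  0.04  1.78  0.    1.33 -1.79] op 0.0074 F [-0.7  1.8  2. ] 
 turn [ 0.05 -0.17 -0.  ] shift [-0.0003 -0.0417  0.    ] rows>= 1
[ 0.29720875 -2.37010738  1.58449227] [0.5754599 0.0163523 0.2755919]
[ 0.2549404  -0.84089202  1.33982053] [0.57545793 0.01630188 0.27556354]
```

Request:
move_arm(
  plan=[
    [[0, 0, 0, 0, -0.004, 0, 0.004], [0, 0, 0, 0, -0.01, 0, 0.004], [0, 0, 0, 0, -0.017, 0, 0.004], [0, 0, 0, 0, -0.023, 0, 0.004], [0, 0, 0, 0, -0.028, 0, 0.004]],
  ],
)

```text
time: 12.5
eef_pos: [0.5774, -0.0121, 0.2756]
tcp_rot: [-0.034, 0.999, -0.001, -0.002]
contact_force: [0.4, 1.8, 0.8]
opening: 0.085
```

```bash
python3 -c "
from h import *
for i in range(2):read_camera('side');print(get_state()['contact_force'],get_state()['eef_pos'])
for c in ('side','top'):
    cv2.imwrite('pics/h_%s.png'%c,read_camera(c)[:,:,::-1])
a=cv2.imread('pics/h_side.png')[140:260,270:390]
cv2.imwrite('pics/h1.png',cv2.resize(a,None,fx=5,fy=5,interpolation=2))
a=cv2.imread('pics/h_top.png')[180:270,270:390]
cv2.imwrite('pics/h2.png',cv2.resize(a,None,fx=6,fy=6,interpolation=2))
go([.5785,-.0242,.2755],tooldown(93.94))"
```

```text
[ 0.58543861 -0.73249301  0.76821354] [ 0.5774341  -0.01295531  0.27561108]
[ 0.36854471 -1.46724691  1.19749495] [ 0.57745787 -0.01306832  0.2756322 ]
t 12.7 TCP [ 0.5774 -0.0127  0.2756] q [-0.2   0.04  1.77 -0.    1.33 -1.83] op 0.0073 F [ 0.5 -1.4  1.7] 
 turn [-0.24 -0.18 -0.05] shift [-0.0003 -0.0116  0.0001] rows>= 1
```

View pics/h1.png

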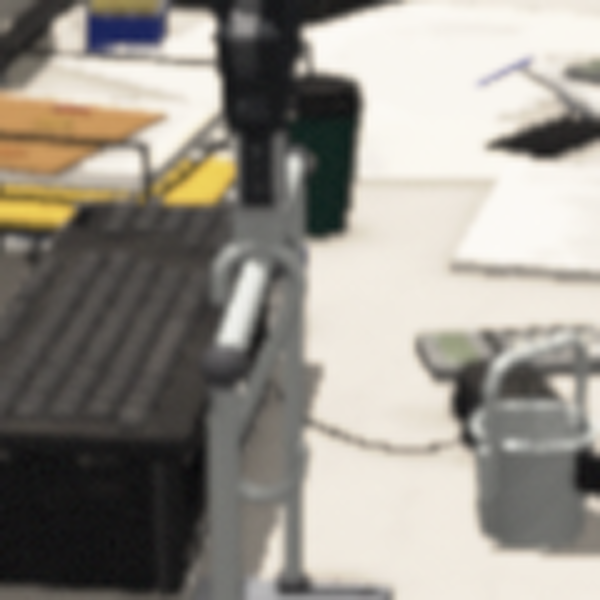

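View pics/h2.png

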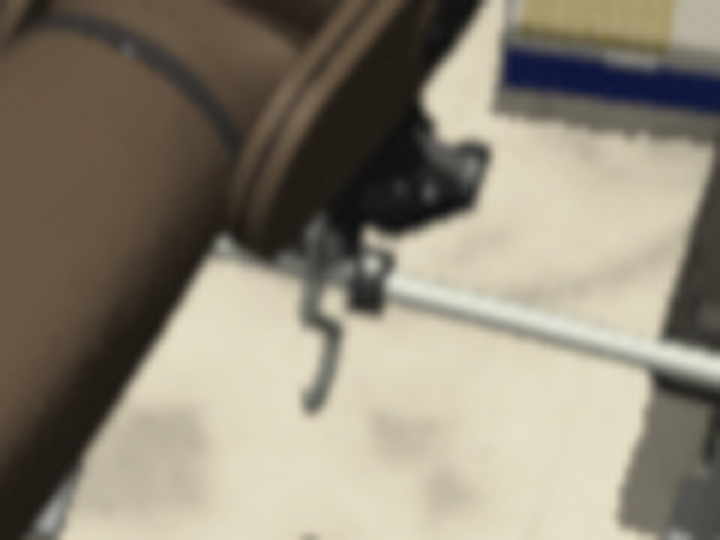

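Seen from above, the hook at crop (318,290) is about 10 mm left of the collar face at (350,285). I'll close the gap slowly.

Request:
move_arm(
  plan=[
    [[0, 0, 0, 0, -0.0015, 0, 0.004], [0, 0, 0, 0, -0.003, 0, 0.004], [0, 0, 0, 0, -0.0045, 0, 0.004], [0, 0, 0, 0, -0.006, 0, 0.004], [0, 0, 0, 0, -0.0075, 0, 0.004]],
  ],
)

```text
time: 13.32
eef_pos: [0.5779, -0.0202, 0.2756]
tcp_rot: [-0.034, 0.999, -0.002, -0.002]
contact_force: [-0.4, 1.8, 1.0]
opening: 0.087
```

```bash
python3 -c "
from h import *
for i in range(2):print(get_state()['contact_force'],get_state()['wrist_torque'],get_state()['eef_pos']);read_camera('side')
go([.5785,-.0242,.2755],tooldown(93.94))"
```

```text
[-0.44535943  1.76980837  0.96572752] [ 0.31332018 -0.04972022 -0.00802042] [ 0.57791584 -0.02017373  0.27560991]
[0.39140307 0.95016253 1.15499513] [ 0.13416692 -0.07470052  0.009549  ] [ 0.57794018 -0.02048691  0.27561891]
t 13.43 TCP [ 0.5779 -0.0206  0.2756] q [-0.21  0.04  1.77 -0.01  1.33 -1.85] op 0.0071 F [-0.   1.1  1.6] 
 turn [-0.28 -0.18 -0.06] shift [-0.0003 -0.0037  0.0001] rows>= 1
```

Request:
move_arm(
  plan=[
    [[0, 0, 0, 0, -0.0005, 0, 0.004], [0, 0, 0, 0, -0.001, 0, 0.004], [0, 0, 0, 0, -0.0015, 0, 0.004], [0, 0, 0, 0, -0.002, 0, 0.004], [0, 0, 0, 0, -0.0025, 0, 0.004]],
  ],
)

```text
time: 14.05
eef_pos: [0.578, -0.0222, 0.2756]
tcp_rot: [-0.034, 0.999, -0.001, -0.002]
contact_force: [0.6, 5.8, 2.0]
opening: 0.086
```

```bash
python3 -c "
from h import *
for i in range(2):print(get_state()['contact_force'],get_state()['wrist_torque'],get_state()['eef_pos']);read_camera('side')
go([.5785,-.0242,.2755],tooldown(93.94))"
```

```text
[0.63233179 5.8380169  2.02242156] [ 0.98974653 -0.07425432  0.03591441] [ 0.5780265  -0.02217049  0.27561794]
[-0.07528678  4.80351313  1.66978414] [ 0.97304702 -0.02412092  0.01631067] [ 0.5780434  -0.0221774   0.27563139]
t 14.15 TCP [ 0.578  -0.0222  0.2756] q [-0.21  0.04  1.77 -0.    1.33 -1.85] op 0.0073 F [0.4 5.  2.4] 
 turn [-0.16 -0.18 -0.05] shift [-0.0003 -0.0021  0.0001] rows>= 1
```

Contact at y = -0.0222, about 5 N. I'll ease off slightly and release slowly.

Request:
move_arm(
  plan=[
    [[0, 0, 0, 0, 0.0003, 0, 0.004], [0, 0, 0, 0, 0.0003, 0, 0.004], [0, 0, 0, 0, 0.0003, 0, 0.008], [0, 0, 0, 0, 0.0003, 0, 0.01], [0, 0, 0, 0, 0.0003, 0, 0.012]],
  ],
  force=20,
)

```text
time: 14.78
eef_pos: [0.5778, -0.0225, 0.2751]
tcp_rot: [-0.034, 0.999, -0.002, -0.002]
contact_force: [0.2, -0.4, 0.3]
opening: 0.137
```

```bash
python3 -c "
from h import *
for i in range(2):print(get_state()['contact_force'],get_state()['wrist_torque'],get_state()['eef_pos']);read_camera('side')
for c in ('side','top'):
    cv2.imwrite('pics/i_%s.png'%c,read_camera(c)[:,:,::-1])
a=cv2.imread('pics/i_side.png')[140:260,270:390]
cv2.imwrite('pics/i1.png',cv2.resize(a,None,fx=5,fy=5,interpolation=2))
a=cv2.imread('pics/i_top.png')[200:265,290:370]
cv2.imwrite('pics/i2.png',cv2.resize(a,None,fx=9,fy=9,interpolation=2))
go([.5785,-.0242,.2755],tooldown(93.94))"
```

```text
[ 0.19453493 -0.40496401  0.27874396] [ 0.02106637 -0.02886108  0.03729418] [ 0.57775001 -0.02247493  0.27513533]
[ 0.51019805 -0.30256455 -0.75608473] [-0.01144807 -0.02747645  0.04721966] [ 0.57779523 -0.0223612   0.27518371]
t 14.97 TCP [ 0.5779 -0.0221  0.2754] q [-0.21  0.04  1.77 -0.    1.33 -1.85] op 0.0118 F [-0.  -0.4 -0.2] 
 turn [-0.18 -0.21 -0.06] shift [-0.0004 -0.0021 -0.0001] rows>= 1
```

View pics/i1.png

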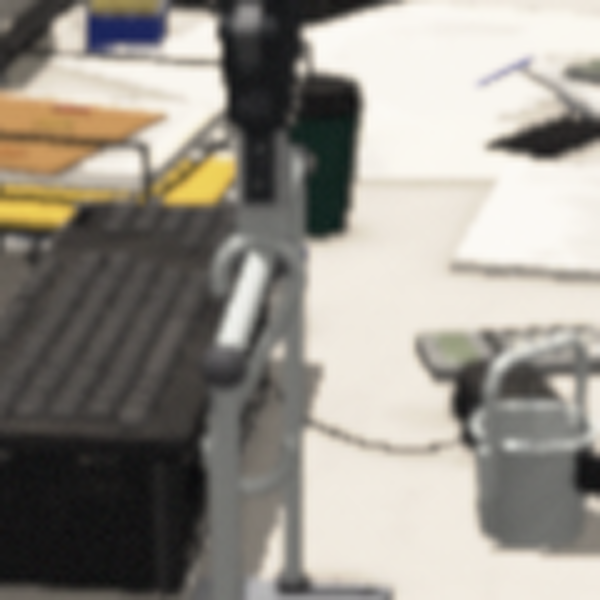

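View pics/i2.png

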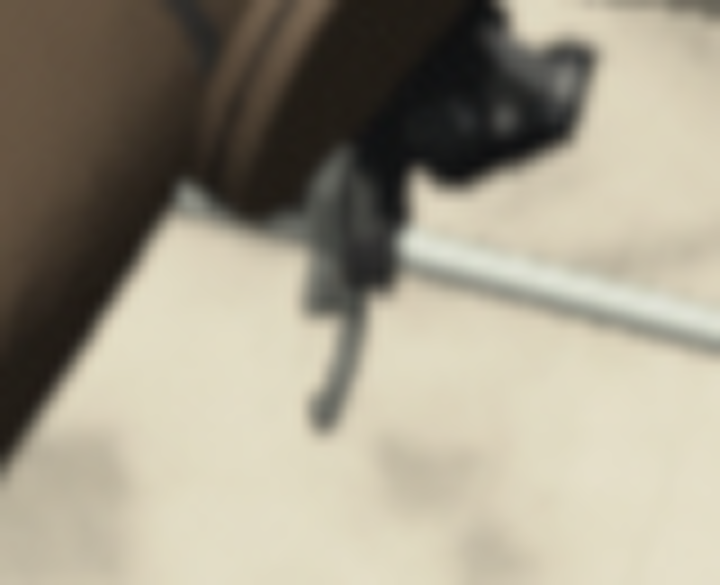

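Request:
move_arm(
  plan=[
    [[0, 0, 0, 0, 0, 0, 0.02], [0, 0, 0, 0, 0, 0, 0.026], [0, 0, 0, 0, 0, -0.01, 0.026], [0, 0, 0, 0, 0, -0.04, 0.026], [0, 0, 0, 0, 0, -0.08, 0.026]],
  ],
)

```text
time: 15.6
eef_pos: [0.5777, -0.0217, 0.3558]
tcp_rot: [-0.034, 0.999, -0.001, -0.003]
contact_force: [0.6, -0.1, 0.8]
opening: 0.305
```

```bash
python3 -c "
from h import *
go([.43,-.20,.36],tooldown(93.94))"
```

```text
t 15.6 TCP [ 0.5777 -0.0217  0.3558] q [-0.21  0.01  1.66 -0.    1.47 -1.85] op 0.0261 F [ 0.6 -0.1  0.8] 
 turn [-0.15 -0.32 -0.06] shift [ 0.1595 -0.1679 -0.0029] rows>= 5
```

Run:
```python
from h import *
from scipy.optimize import least_squares
s=get_state();print(s["qpos"],s["eef_pos"])
D=[(1.089,.287,1.578,.2198,.6382,.2313),(.44,.10,1.90,.4603,.3299,.1753),(.41,-.06,2.01,.4175,.2907,.2041),(.41,-.15,1.90,.415,.2882,.3061),(-.09,.01,1.75,.5674,.0475,.3063),(-.09,.04,1.78,.5731,.0479,.2774),(*s["qpos"][:3],*s["eef_pos"])]
def f(v):
    o,a,L2,L3,h=v;r=[]
    for q1,q2,q3,x,y,z in D:
        R_=a+L2*np.sin(q2)+L3*np.sin(q2+q3)
        r+=[R_*np.cos(q1)-o*np.sin(q1)-x,R_*np.sin(q1)+o*np.cos(q1)-y,h+L2*np.cos(q2)+L3*np.cos(q2+q3)-z]
    return r
S=least_squares(f,[.1,0,.4,.4,.0]);print(S.x.round(3),np.abs(S.fun).max());o,a,L2,L3,h=S.x
def ik(x,y,z,tilt,d):
    r=np.sqrt(x*x+y*y-o*o);w=np.array([r-d*np.sin(np.radians(tilt))-a, z-h-d*(1-np.cos(np.radians(tilt)))])
    # z: wrist = z + d cos ; h absorbs -d
    D2=w@w;c=(D2-L2**2-L3**2)/(2*L2*L3);q3=np.arccos(np.clip(c,-1,1))
    q2=np.arctan2(w[0],w[1])-np.arctan2(L3*np.sin(q3),L2+L3*np.cos(q3))
    return c,q2,q3,np.pi-np.radians(tilt)-q2-q3
for d in(.2,.25,.3):
  for t in(0,20,30,40):
    print(d,t,[np.round(ik(x,y,z,t,d),2).tolist() for x,y,z in((.42,-.277,.035),(.42,-.277,.10),(.51,-.03,.10))])
```

```text
[-0.21125042  0.0070237   1.66468789 -0.00404019  1.4745495  -1.84945374] [ 0.57774723 -0.0217292   0.35582264]
[ 0.1    0.001  0.435  0.566 -0.021] 0.0037018147162576343
0.2 0 [[-0.54, 0.15, 2.14, 0.85], [-0.51, 0.05, 2.11, 0.98], [-0.5, 0.06, 2.09, 0.99]]
0.2 20 [[-0.67, 0.03, 2.3, 0.46], [-0.65, -0.09, 2.27, 0.61], [-0.63, -0.07, 2.26, 0.61]]
0.2 30 [[-0.72, -0.01, 2.38, 0.25], [-0.7, -0.15, 2.35, 0.41], [-0.69, -0.13, 2.34, 0.41]]
0.2 40 [[-0.77, -0.02, 2.44, 0.02], [-0.76, -0.18, 2.43, 0.2], [-0.74, -0.16, 2.41, 0.2]]
0.25 0 [[-0.54, 0.15, 2.14, 0.85], [-0.51, 0.05, 2.11, 0.98], [-0.5, 0.06, 2.09, 0.99]]
0.25 20 [[-0.7, -0.0, 2.34, 0.45], [-0.68, -0.13, 2.31, 0.61], [-0.66, -0.11, 2.3, 0.61]]
0.25 30 [[-0.76, -0.05, 2.43, 0.23], [-0.75, -0.2, 2.41, 0.41], [-0.73, -0.18, 2.39, 0.4]]
0.25 40 [[-0.81, -0.07, 2.52, -0.01], [-0.8, -0.25, 2.5, 0.19], [-0.79, -0.22, 2.49, 0.18]]
0.3 0 [[-0.54, 0.15, 2.14, 0.85], [-0.51, 0.05, 2.11, 0.98], [-0.5, 0.06, 2.09, 0.99]]
0.3 20 [[-0.72, -0.03, 2.38, 0.45], [-0.71, -0.17, 2.35, 0.61], [-0.69, -0.15, 2.34, 0.61]]
0.3 30 [[-0.8, -0.09, 2.49, 0.22], [-0.78, -0.26, 2.47, 0.4], [-0.77, -0.24, 2.45, 0.4]]
0.3 40 [[-0.85, -0.11, 2.59, -0.03], [-0.85, -0.32, 2.58, 0.18], [-0.84, -0.29, 2.56, 0.17]]
```

```bash
python3 -c "
from h import *
go([.47,-.15,.33],tooldown(72,10))
go([.389,-.252,.145],tooldown(52,20))"
```

```text
t 15.6 TCP [ 0.5777 -0.0217  0.3558] q [-0.21  0.01  1.66 -0.    1.47 -1.85] op 0.0261 F [ 0.6 -0.1  0.8] 
 turn [  1.7  -10.17  21.85] shift [ 0.116  -0.1206  0.0268] rows>= 4
t 15.6 TCP [ 0.5777 -0.0217  0.3558] q [-0.21  0.01  1.66 -0.    1.47 -1.85] op 0.0261 F [ 0.6 -0.1  0.8] 
 turn [  7.05 -19.35  41.5 ] shift [ 0.2027 -0.2164  0.2125] rows>= 7
```

Request:
move_arm(
  plan=[
    [[0, -2, 4, 0.023, -0.024, 0, 0.05], [0, -4, 8.5, 0.046, -0.048, 0, 0.05], [1, -6, 13, 0.07, -0.072, 0.007, 0.05], [1, -8, 17.5, 0.093, -0.097, 0.015, 0.05], [1.7, -10.2, 22, 0.116, -0.121, 0.027, 0.05]],
  ],
)

```text
time: 16.23
eef_pos: [0.4697, -0.1514, 0.3311]
tcp_rot: [0.158, 0.983, -0.014, 0.088]
contact_force: [0.2, -0.3, -0.2]
opening: 0.588
```

```bash
python3 -c "
from h import *
go([.389,-.252,.145],tooldown(52,20))"
```

```text
t 16.23 TCP [ 0.4697 -0.1514  0.3311] q [-0.54 -0.29  1.98  0.04  1.28 -1.8 ] op 0.0502 F [ 0.2 -0.3 -0.2] 
 turn [ 5.13 -9.65 19.05] shift [ 0.0774 -0.1208  0.1752] rows>= 5
```

Request:
move_arm(
  plan=[
    [[1, -2, 4, 0.015, -0.024, 0.035, 0.05], [2, -4, 8, 0.031, -0.048, 0.07, 0.05], [3, -6, 12, 0.046, -0.072, 0.105, 0.05], [4, -8, 16, 0.062, -0.097, 0.14, 0.05], [5, -9.6, 19, 0.0774, -0.121, 0.175, 0.05]],
  ],
)

```text
time: 16.85
eef_pos: [0.3886, -0.2532, 0.1454]
tcp_rot: [0.321, 0.931, -0.056, 0.165]
contact_force: [1.4, -0.0, 0.2]
opening: 0.583
```

```bash
python3 -c "
from h import *
for c in ('side','top'):
    cv2.imwrite('pics/j_%s.png'%c,read_camera(c)[:,:,::-1])
a=cv2.imread('pics/j_side.png')[140:260,270:420]
cv2.imwrite('pics/j1.png',cv2.resize(a,None,fx=5,fy=5,interpolation=2))
a=cv2.imread('pics/j_top.png')[200:365,290:450]
cv2.imwrite('pics/j2.png',cv2.resize(a,None,fx=3.6,fy=3.6,interpolation=2))
go([.4214,-.2777,.032],tooldown(52,20))"
```

```text
t 16.95 TCP [ 0.3857 -0.2508  0.1408] q [-0.83 -0.3   2.36  0.08  0.75 -1.79] op 0.0498 F [0.2 0.8 0.5] 
 turn [ 0.13 -0.57 -0.13] shift [-0.0059  0.0005  0.1175] rows>= 3
```

View pics/j1.png

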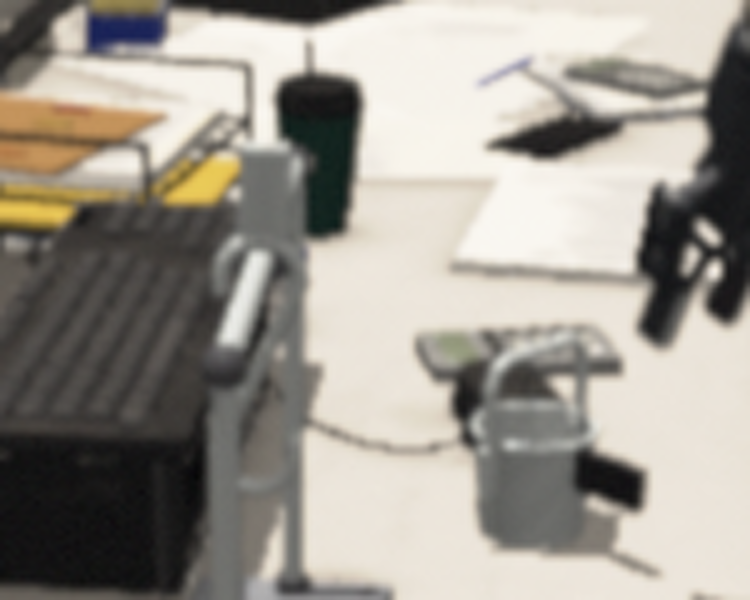

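View pics/j2.png

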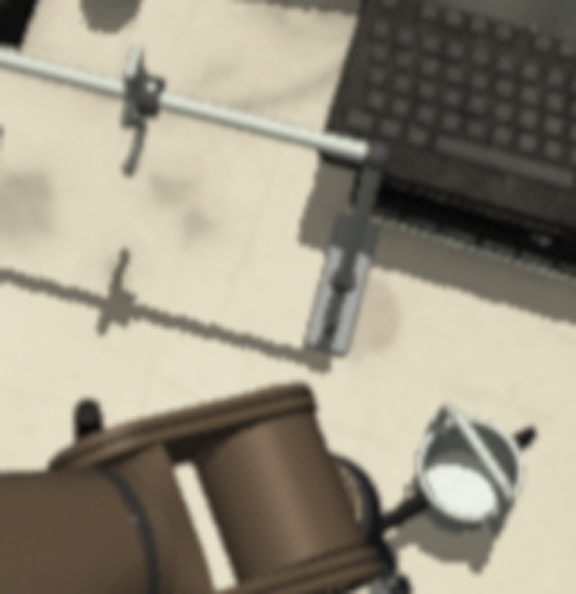

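The hook hangs at the collar: hook at crop (133,90), collar at (150,95). The open gripper is poised near-side of the lug.

Request:
move_arm(
  plan=[
    [[0, -0.5, 0, -0.002, 0, 0.02, 0.05], [0, -0.5, 0, -0.004, 0, 0.04, 0.05], [0, -0.5, 0, -0.005, 0, 0.055, 0.05], [0, -0.5, 0, -0.006, 0, 0.07, 0.05], [0, -0.5, 0, -0.006, 0, 0.075, 0.05]],
  ],
)

```text
time: 17.58
eef_pos: [0.4113, -0.2701, 0.0733]
tcp_rot: [0.321, 0.931, -0.055, 0.165]
contact_force: [-0.1, -0.6, 1.3]
opening: 0.587
```

```bash
python3 -c "
from h import *
for c in ('side','top'):
    cv2.imwrite('pics/k_%s.png'%c,read_camera(c)[:,:,::-1])
a=cv2.imread('pics/k_side.png')[170:270,330:450]
cv2.imwrite('pics/k1.png',cv2.resize(a,None,fx=6,fy=6,interpolation=2))
a=cv2.imread('pics/k_top.png')[195:265,295:365]
cv2.imwrite('pics/k2.png',cv2.resize(a,None,fx=8,fy=8,interpolation=2))
go([.4214,-.2777,.032],tooldown(52,20))
pp('pail_mid');pp('pail_bar');pp('hook_mid');pp('hook_lower');pp('hook_upper')
T=get_state();r=R.from_quat(T['tcp_rot'])
for y in(-.025,.025):print((proj('side',T['eef_pos']+r.apply([0,y,0]))-[330,170])*6)
"
```

```text
t 17.68 TCP [ 0.4108 -0.2698  0.073 ] q [-0.82 -0.09  2.34  0.1   0.55 -1.8 ] op 0.0501 F [-0.1 -0.4 -0.6] 
 turn [ 0.15 -0.02 -0.08] shift [0.0016 0.0002 0.0431] rows>= 1
pail_mid side [([375.9, 228.0], 0.78)]
pail_mid top [([416.4, 329.7], 0.95)]
   -> [ 0.4691 -0.3052  0.0586] gap [0.0017 0.0017]
pail_bar side [([376.9, 209.0], 0.65), ([354.9, 320.9], 0.16)]
pail_bar top [([424.7, 325.0], 0.9)]
   -> [ 0.4701 -0.3178  0.1127] gap [0.001 0.001]
hook_mid side [([322.8, 215.1], 0.81), ([376.5, 233.4], 0.43)]
hook_mid top [([326.3, 236.4], 0.54)]
   -> [ 0.5757 -0.0238  0.195 ] gap [0.0015 0.0015]
hook_lower side [([318.6, 230.2], 0.8), ([320.6, 192.1], 0.67)]
hook_lower top [([326.3, 240.4], 0.52)]
   -> [ 0.5834 -0.0217  0.1572] gap [0.0036 0.0036]
hook_upper side [([323.9, 196.3], 0.59)]
hook_upper top [([324.0, 229.4], 0.42)]
   -> [ 0.5719 -0.0193  0.2414] gap [0.0019 0.0019]
[[436.24684141 345.02430917]]
[[366.79462362 371.95112626]]
```

View pics/k1.png

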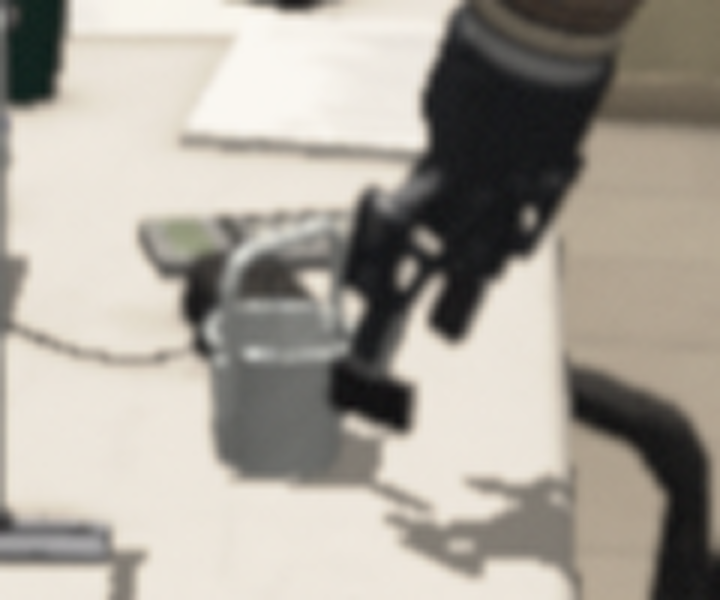

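View pics/k2.png

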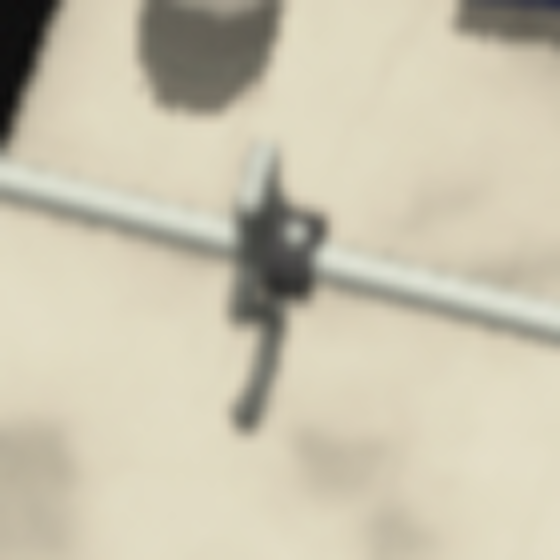

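Request:
move_arm(
  plan=[
    [[0, 0, 0, 0, 0, 0.01, 0.05], [0, 0, 0, 0.001, 0, 0.022, 0.05], [0, 0, 0, 0.0015, 0, 0.034, 0.05], [0, 0, 0, 0.0015, 0, 0.042, 0.05], [0, 0, 0, 0.0015, 0, 0.042, 0.05]],
  ],
)

```text
time: 18.8
eef_pos: [0.4199, -0.2771, 0.0311]
tcp_rot: [0.322, 0.931, -0.055, 0.163]
contact_force: [0.4, -0.4, 0.9]
opening: 0.589
```

```bash
python3 -c "
from h import *
for c in ('side','top'):
    cv2.imwrite('pics/l_%s.png'%c,read_camera(c)[:,:,::-1])
a=cv2.imread('pics/l_side.png')[170:270,330:450]
cv2.imwrite('pics/l1.png',cv2.resize(a,None,fx=6,fy=6,interpolation=2))
go([.4214,-.2777,.032],tooldown(52,20))
"
```

```text
t 18.9 TCP [ 0.4202 -0.2775  0.0322] q [-0.81  0.03  2.32  0.12  0.45 -1.82] op 0.0498 F [ 0.9 -0.4  0.8] 
 turn [ 0.13 -0.06 -0.13] shift [-0.0009  0.0006  0.0005] rows>= 1
```

View pics/l1.png

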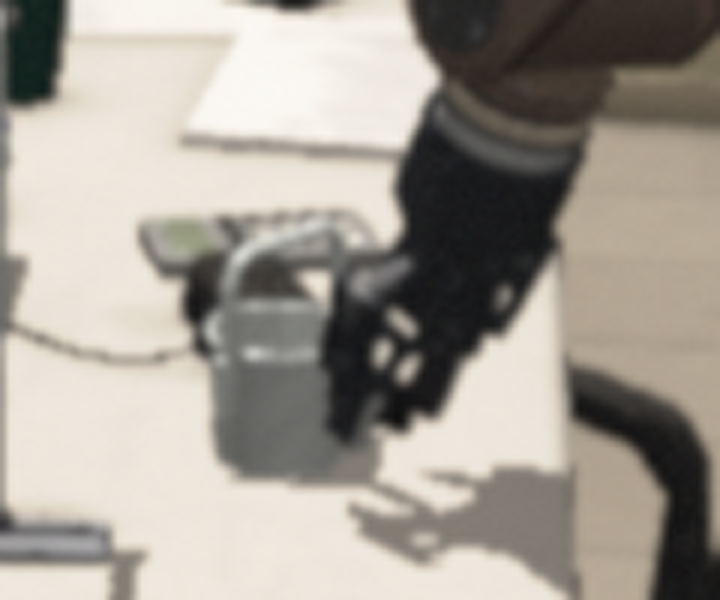

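The fingers straddle the lug, with the near one at crop (345,430) and the lug end at (405,425). Closing.

Request:
move_arm(
  plan=[
    [[0, 0, 0, 0, 0, 0, 0.035], [0, 0, 0, 0, 0, 0, 0.022], [0, 0, 0, 0, 0, 0, 0.014], [0, 0, 0, 0, 0, 0, 0.008], [0, 0, 0, 0, 0, 0, 0.005]],
  ],
  force=30,
)

```text
time: 19.52
eef_pos: [0.4204, -0.2776, 0.0324]
tcp_rot: [0.321, 0.931, -0.055, 0.164]
contact_force: [-0.2, 1.8, 2.9]
opening: 0.114
```

Request:
move_arm(
  plan=[
    [[0, 0, 0, 0, 0, 0, 0.005], [0, 0, 0, 0, 0, 0, 0.005], [0, 0, 0, 0, 0, 0, 0.005], [0, 0, 0, 0, 0, 0, 0.005], [0, 0, 0, 0, 0, 0, 0.005]],
  ],
  force=60,
)

```text
time: 20.15
eef_pos: [0.4204, -0.2776, 0.0325]
tcp_rot: [0.321, 0.931, -0.055, 0.164]
contact_force: [-0.8, 0.8, 2.2]
opening: 0.109
```

```bash
python3 -c "
from h import *
for c in ('side','top'):
    cv2.imwrite('pics/m_%s.png'%c,read_camera(c)[:,:,::-1])
a=cv2.imread('pics/m_side.png')[170:270,330:450]
cv2.imwrite('pics/m1.png',cv2.resize(a,None,fx=6,fy=6,interpolation=2))
a=cv2.imread('pics/m_top.png')[280:370,370:470]
cv2.imwrite('pics/m2.png',cv2.resize(a,None,fx=6,fy=6,interpolation=2))
go([.4214,-.2777,.032],tooldown(52,20))
print(get_state()['wrist_torque'])
pp('pail_mid');pp('pail_bar')
"
```

```text
t 20.25 TCP [ 0.4204 -0.2776  0.0325] q [-0.81  0.03  2.32  0.12  0.45 -1.82] op 0.0089 F [-1.3  1.5  3.2] 
 turn [ 0.13 -0.03 -0.12] shift [-0.0006  0.0005  0.0008] rows>= 1
[0.05897994 0.1614337  0.00100326]
pail_mid side [([379.0, 228.0], 0.98)]
pail_mid top [([418.8, 333.5], 0.66)]
   -> [ 0.4616 -0.3138  0.0561] gap [0.0007 0.0007]
pail_bar side [([379.9, 207.9], 0.97)]
pail_bar top [([427.6, 326.3], 0.68), ([415.5, 330.8], 0.27)]
   -> [ 0.4651 -0.3249  0.1152] gap [0.0023 0.0023]
```

View pics/m1.png

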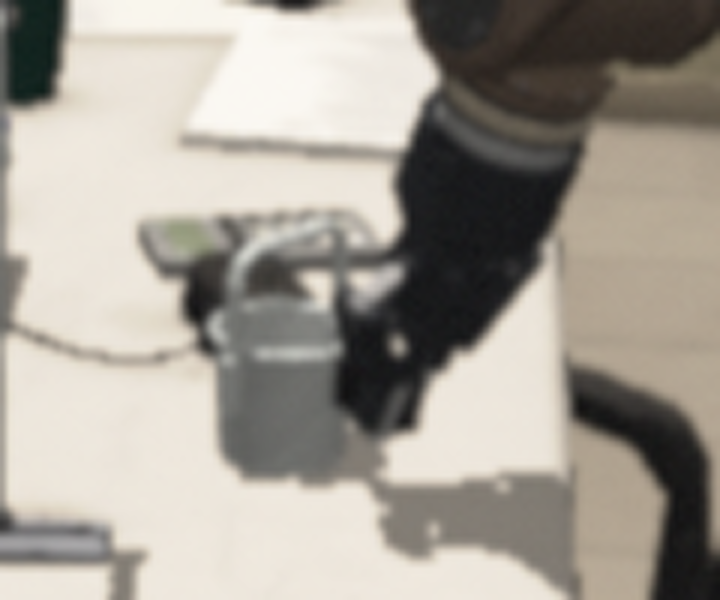

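View pics/m2.png

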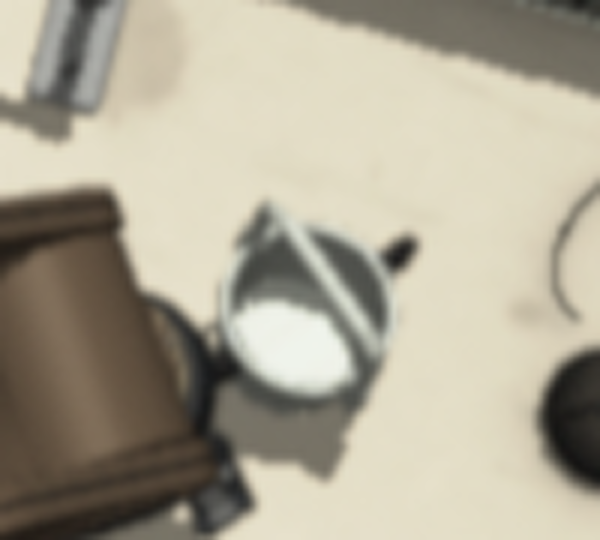

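```bash
python3 -c "
from h import *
a=onz('top',(415,314.7),.112);b=onz('top',(432.2,338),.112);m=(a+b)/2;print(a,b,m,np.degrees(np.arctan2(*(a-b)[[1,0]])))
s=get_state();r=R.from_quat(s['tcp_rot']);print(r.inv().apply(m-s['eef_pos']));y=r.apply([0,1,0]);print(np.degrees(np.arctan2(y[1],y[0])))
f=np.array([y[1],-y[0],0]);print('bar fwd of TCP',(m-s['eef_pos'])@f,'lat',(m-s['eef_pos'])@y)
"
```

```text
[ 0.48601256 -0.28814944  0.112     ] [ 0.44443894 -0.34379862  0.112     ] [ 0.46522575 -0.31597403  0.112     ] 53.237827857382015
[-0.08255889 -0.00235743 -0.05459585]
51.927869409257006
bar fwd of TCP 0.058950662692710404 lat -0.0023574329726648463
```

Request:
move_arm(
  plan=[
    [[0, 0, 0, -0.002, 0, -0.005, 0.005], [0, 0, 0, -0.007, 0, -0.02, 0.005], [0, 0, 0, -0.015, 0, -0.042, 0.005], [0, 0, 0, -0.021, 0, -0.06, 0.005], [0, 0, 0, -0.026, 0, -0.075, 0.005]],
  ],
)

```text
time: 21.08
eef_pos: [0.419, -0.2768, 0.1123]
tcp_rot: [0.322, 0.931, -0.055, 0.164]
contact_force: [0.4, 0.2, -1.8]
opening: 0.111
```

```bash
python3 -c "
from h import *
for c in ('side','top'):
    cv2.imwrite('pics/n_%s.png'%c,read_camera(c)[:,:,::-1])
a=cv2.imread('pics/n_side.png')[150:260,330:450]
cv2.imwrite('pics/n1.png',cv2.resize(a,None,fx=5,fy=5,interpolation=2))
a=cv2.imread('pics/n_top.png')[280:370,370:470]
cv2.imwrite('pics/n2.png',cv2.resize(a,None,fx=6,fy=6,interpolation=2))
go([.4214,-.2777,.032],tooldown(52,20))
pp('pail_mid');pp('pail_bar')
"
```

```text
t 21.18 TCP [ 0.42   -0.2778  0.1137] q [-0.81 -0.14  2.29  0.09  0.64 -1.78] op 0.0091 F [ 0.4 -0.3 -1.6] 
 turn [ 0.1   0.16 -0.12] shift [0.0272 0.0007 0.077 ] rows>= 2
pail_mid side [([381.8, 203.1], 0.89)]
pail_mid top [([424.3, 320.8], 0.6), ([257.6, 298.1], 0.19)]
   -> [ 0.464  -0.3118  0.1361] gap [0.0068 0.0068]
pail_bar side [([378.9, 180.5], 0.81)]
pail_bar top [([430.5, 317.3], 0.71)]
   -> [ 0.4669 -0.3197  0.1966] gap [0.0024 0.0024]
```

View pics/n1.png

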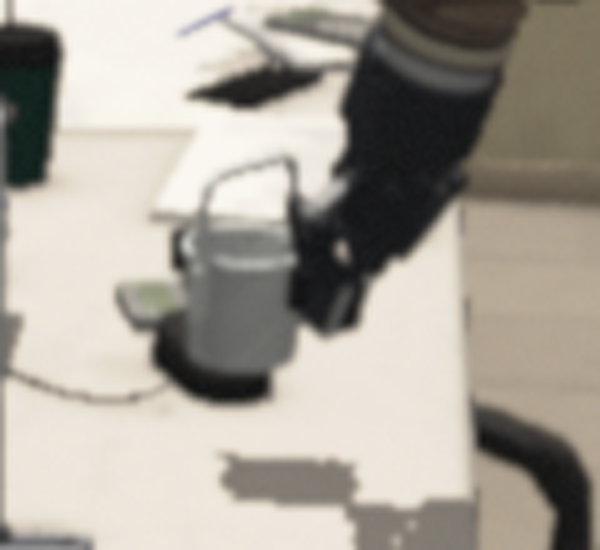

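View pics/n2.png

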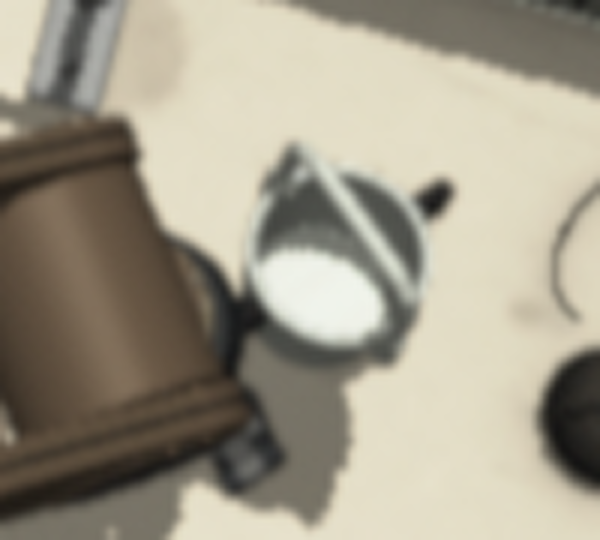

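```bash
python3 -c "
from h import *
a,ea=tri([('side',(372.0,187.4)),('top',(419.4,304.8))]);b,eb=tri([('side',(388.2,181.8)),('top',(438.4,329.5))]);m=(a+b)/2;print(a,b,ea,eb,m,np.linalg.norm(a-b),np.degrees(np.arctan2(*(a-b)[[1,0]])))
s=get_state();r=R.from_quat(s['tcp_rot']);y=r.apply([0,1,0])
f=np.array([y[1],-y[0],0]);d=m-s['eef_pos'];print('fwd',d@f,'lat',d@y,'up',d[2])
"
```

```text
[ 0.48662656 -0.28748727  0.18655866] [ 0.44472981 -0.34519502  0.18774189] [np.float64(0.0012031599167902011), np.float64(0.0012031599167901797)] [np.float64(0.0008971810814078446), np.float64(0.0008971810814078597)] [ 0.46567818 -0.31634115  0.18715028] 0.07132266835863918 54.01974849917243
fwd 0.0616468574019318 lat -0.002215932430709944 up 0.07659881323588594
```

```bash
python3 -c "
from h import *
f=np.array([.9976,.0688,0]);y=np.array([-.0688,.9976,0]);H=np.array([.578,-.0222,0])
def T(bx,bz):
    p=H+f*(bx-.058)+y*.002;p[2]=bz-.079;return p
print(T(-.038,.179))
go([.425,-.16,.112],tooldown(72,21))
go(T(-.038,.179),tooldown(93,22))"
```

```text
[ 0.4820928 -0.0268096  0.1      ]
t 21.38 TCP [ 0.4187 -0.2764  0.1106] q [-0.81 -0.14  2.29  0.09  0.64 -1.78] op 0.0093 F [-0.2 -0.1 -0.9] 
 turn [ -6.83  -1.13 -18.88] shift [ 0.0624  0.0955 -0.0237] rows>= 3
t 21.38 TCP [ 0.4187 -0.2764  0.1106] q [-0.81 -0.14  2.29  0.09  0.64 -1.78] op 0.0093 F [-0.2 -0.1 -0.9] 
 turn [-14.5   -2.01 -38.44] shift [ 0.1017  0.2355 -0.0246] rows>= 5
```

Request:
move_arm(
  plan=[
    [[-1, 0, -4, 0.01, 0.018, -0.004, 0.005], [-2.5, 0, -7.5, 0.024, 0.037, -0.009, 0.005], [-4, -1, -11.5, 0.037, 0.056, -0.014, 0.005], [-5.5, -1, -15, 0.05, 0.076, -0.019, 0.005], [-6.8, -1.1, -18.9, 0.0624, 0.0955, -0.0237, 0.005]],
  ],
)

```text
time: 22.0
eef_pos: [0.4243, -0.1589, 0.1107]
tcp_rot: [0.153, 0.972, -0.028, 0.179]
contact_force: [0.5, -0.2, -2.7]
opening: 0.11
```

```bash
python3 -c "
from h import *
go([.45,-.09,.106],tooldown(83,22))
go([.4821,-.0268,.10],tooldown(93,22))"
```

```text
t 22.0 TCP [ 0.4243 -0.1589  0.1107] q [-0.65 -0.28  2.41  0.19  0.67 -2.04] op 0.0094 F [ 0.5 -0.2 -2.7] 
 turn [ -3.96  -1.16 -10.12] shift [-0.0014  0.0734  0.0056] rows>= 2
t 22.0 TCP [ 0.4243 -0.1589  0.1107] q [-0.65 -0.28  2.41  0.19  0.67 -2.04] op 0.0094 F [ 0.5 -0.2 -2.7] 
 turn [ -7.62  -1.15 -19.43] shift [-0.0097  0.1434  0.0152] rows>= 3
```

Request:
move_arm(
  plan=[
    [[-1.5, 0, -4, -0.001, 0.03, 0.002, 0.005], [-3, -0.5, -8, -0.003, 0.06, 0.005, 0.005], [-4.5, -1, -12, -0.005, 0.09, 0.009, 0.005], [-6, -1, -16, -0.007, 0.118, 0.012, 0.005], [-7.6, -1.2, -19.4, -0.0097, 0.1434, 0.0152, 0.005]],
  ],
)

```text
time: 22.62
eef_pos: [0.4816, -0.0256, 0.0987]
tcp_rot: [-0.027, 0.981, 0.005, 0.19]
contact_force: [-0.6, 0.4, -1.7]
opening: 0.111
```

Request:
move_arm(
  plan=[
    [[0, 0, 0, 0, 0, 0, 0.005], [0, 0, 0, 0, 0, 0, 0.005], [0, 0, 0, 0, 0, 0, 0.005], [0, 0, 0, 0, 0, 0, 0.005], [0, 0, 0, 0, 0, 0, 0.005]],
  ],
)

```text
time: 23.25
eef_pos: [0.4816, -0.026, 0.0989]
tcp_rot: [-0.026, 0.981, 0.005, 0.19]
contact_force: [0.9, -0.0, -0.8]
opening: 0.11
```

```bash
python3 -c "
from h import *
for c in ('side','top'):
    cv2.imwrite('pics/o_%s.png'%c,read_camera(c)[:,:,::-1])
a=cv2.imread('pics/o_side.png')[140:260,270:400]
cv2.imwrite('pics/o1.png',cv2.resize(a,None,fx=5,fy=5,interpolation=2))
a=cv2.imread('pics/o_top.png')[195:285,280:380]
cv2.imwrite('pics/o2.png',cv2.resize(a,None,fx=6,fy=6,interpolation=2))
go([.4821,-.0268,.10],tooldown(93,22))
pp('pail_bar');pp('hook_lower');pp('pail_mid')
"
```

```text
t 23.35 TCP [ 0.4817 -0.0258  0.0988] q [-0.34 -0.18  2.36  0.25  0.62 -2.15] op 0.0091 F [ 0.5 -0.1 -0.9] 
 turn [ 0.05 -0.05  0.08] shift [-0.0008 -0.001  -0.0009] rows>= 1
pail_bar side [([338.6, 222.5], 0.93)]
pail_bar top [([324.4, 252.8], 0.84)]
   -> [ 0.5404 -0.0317  0.1762] gap [0.0013 0.0013]
hook_lower side [([316.0, 229.7], 0.77)]
hook_lower top [([328.8, 238.9], 0.5)]
   -> [ 0.5901 -0.0261  0.1561] gap [0.0038 0.0038]
pail_mid side [([340.8, 246.3], 0.73), ([357.3, 324.7], 0.3)]
pail_mid top [([321.2, 260.7], 0.83)]
   -> [ 0.5358 -0.0238  0.1212] gap [0.0012 0.0012]
```

View pics/o1.png

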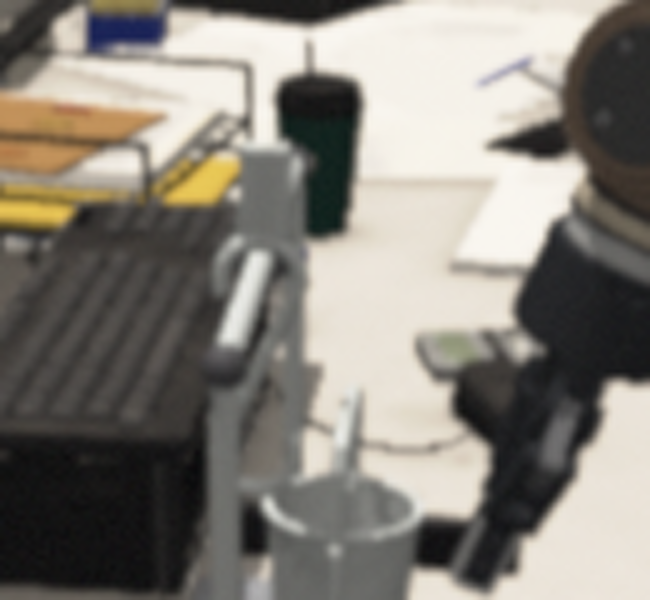

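View pics/o2.png

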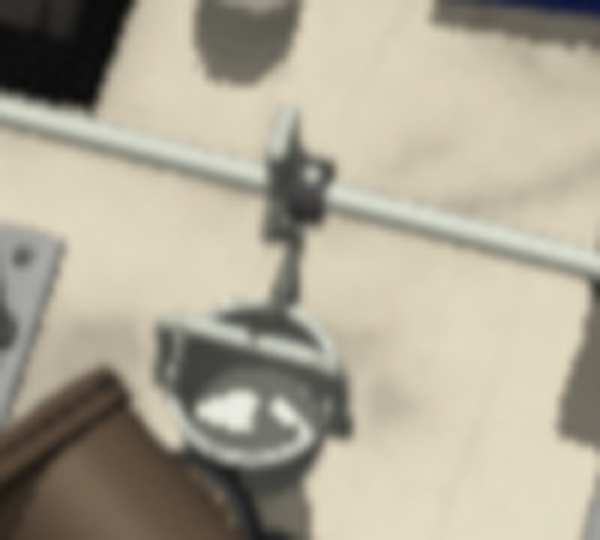

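```bash
python3 -c "
from h import *
a=cv2.imread('pics/o_top.png')[215:275,300:350];b=cv2.imread('pics/k_top.png')[215:275,300:350]
cv2.imwrite('pics/o3.png',cv2.resize(np.hstack([a,b]),None,fx=8,fy=8,interpolation=2))
P=lambda x,z:(proj('top',[.578+x*.9976,-.0222+x*.0688,.2+z])[0]-[300,215])*8
for x,z in((-.018,-.032),(0,-.06),(.018,-.042),(-.038,-.021),(-.018,.042)):print(x,z,P(x,z))
"
```

```text
-0.018 -0.032 [193.33884298 244.81279336]
0 -0.06 [209.19759484 229.18500216]
0.018 -0.042 [225.20136502 156.2200051 ]
-0.038 -0.021 [175.13673759 288.45285835]
-0.018 0.042 [193.24430352 146.99430389]
```

View pics/o3.png

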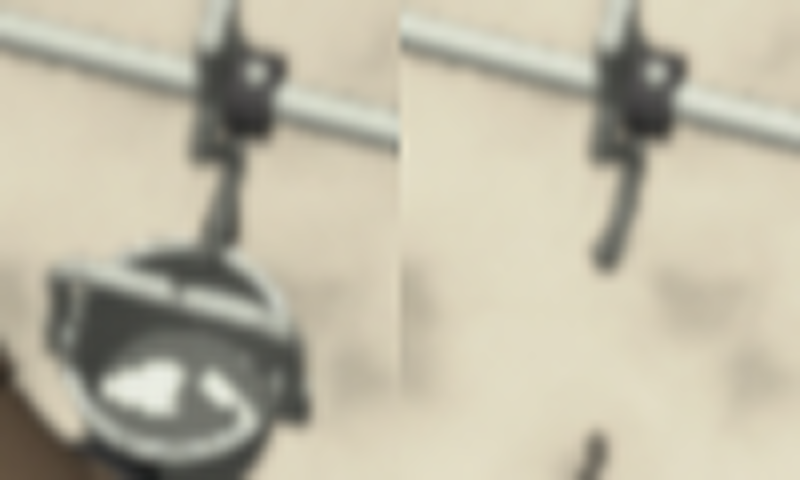

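```bash
python3 -c "
from h import *
a=cv2.imread('pics/o_top.png')[228:258,308:345];b=cv2.imread('pics/o_side.png')[200:262,305:360]
a=cv2.resize(a,None,fx=14,fy=14,interpolation=2);b=cv2.resize(b,None,fx=6.7,fy=6.7,interpolation=2)[:420]
b=np.clip(b.astype(float)*1.2,0,255).astype(np.uint8);h=min(len(a),len(b))
cv2.imwrite('pics/o4.png',np.hstack([a[:h],b[:h]])[:, :800])
P=lambda c,x,z:(proj(c,[.578+x*.9976,-.0222+x*.0688,.2+z])[0])
for x,z in((-.018,-.032),(0,-.06),(.018,-.042),(-.038,-.021)):print(x,z,(P('top',x,z)-[308,228])*14,(P('side',x,z)-[305,200])*6.7+[518,0])
"
```

```text
-0.018 -0.032 [226.34297521 246.42238838] [686.19210666 179.81979305]
0 -0.06 [254.09579098 219.07375379] [634.21531922 252.85326873]
0.018 -0.042 [282.10238879  91.38500892] [582.23386969 202.86304216]
-0.038 -0.021 [194.48929079 322.79250212] [744.73337336 152.02807998]
```

View pics/o4.png

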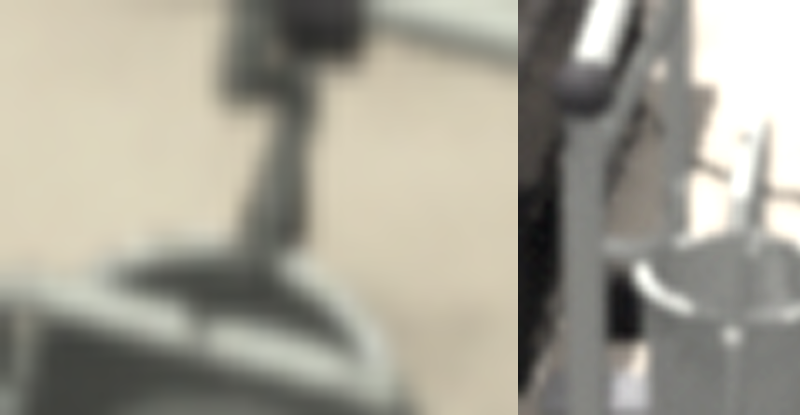

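```bash
cat >> h.py <<'E'
def rel(fx,ly,uz):
    f=np.array([.9976,.0688,0]);y=np.array([-.0688,.9976,0])
    s=get_state();r=R.from_quat(s["tcp_rot"]);return r.inv().apply(f*fx+y*ly+np.array([0,0,uz])).round(4)
E
python3 -c "
from h import *
print(rel(0,-.002,.0035),rel(.012,-.002,.0035),rel(.024,-.002,.0035),rel(.034,-.002,.0035))"
```

```text
[-0.0013 -0.002  -0.0032] [-0.0125 -0.0018  0.0012] [-0.0236 -0.0017  0.0057] [-0.0329 -0.0015  0.0095]
```

Request:
move_arm(
  plan=[
    [[0, 0, 0, -0.0013, -0.002, -0.0032, 0.005], [0, 0, 0, -0.0013, -0.002, -0.0032, 0.005], [0, 0, 0, -0.007, -0.002, -0.001, 0.005], [0, 0, 0, -0.0125, -0.0018, 0.0012, 0.005], [0, 0, 0, -0.0125, -0.0018, 0.0012, 0.005]],
  ],
)

```text
time: 24.28
eef_pos: [0.4944, -0.0267, 0.1024]
tcp_rot: [-0.027, 0.981, 0.005, 0.19]
contact_force: [-0.7, 0.6, -1.1]
opening: 0.108
```

```bash
python3 -c "
from h import *
for c in ('side','top'):
    cv2.imwrite('pics/p_%s.png'%c,read_camera(c)[:,:,::-1])
a=cv2.imread('pics/p_top.png')[220:265,300:350];b=cv2.imread('pics/p_side.png')[195:262,305:365]
a=cv2.resize(a,None,fx=8,fy=8,interpolation=2);b=cv2.resize(b,None,fx=6,fy=6,interpolation=2)[:360]
cv2.imwrite('pics/p4.png',np.hstack([a,b]))
print(get_state()['contact_force'],get_state()['eef_pos'])
print(rel(.012,0,0),rel(.022,0,0))
pp('pail_bar')"
```

```text
[ 0.1372771   0.58589856 -1.61827621] [ 0.49386469 -0.02667468  0.1021885 ]
[-0.0111  0.0002  0.0045] [-0.0204  0.0003  0.0082]
pail_bar side [([331.9, 219.3], 0.74)]
pail_bar top [([322.9, 245.9], 0.65)]
   -> [ 0.5537 -0.0233  0.1859] gap [0.0024 0.0024]
```

View pics/p4.png

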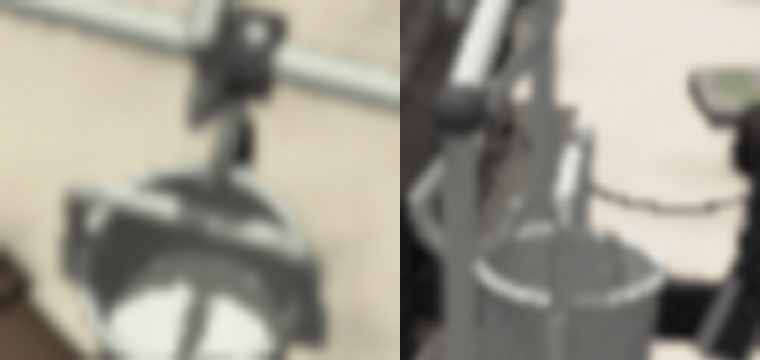

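```bash
python3 -c "
from h import *
b=cv2.imread('pics/p_side.png')[150:262,280:370];c=cv2.imread('pics/o_side.png')[150:262,280:370]
cv2.imwrite('pics/p5.png',np.hstack([cv2.resize(x,None,fx=4.4,fy=4.4,interpolation=2) for x in (c,b)]))"
```

```text
(no output)
```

View pics/p5.png

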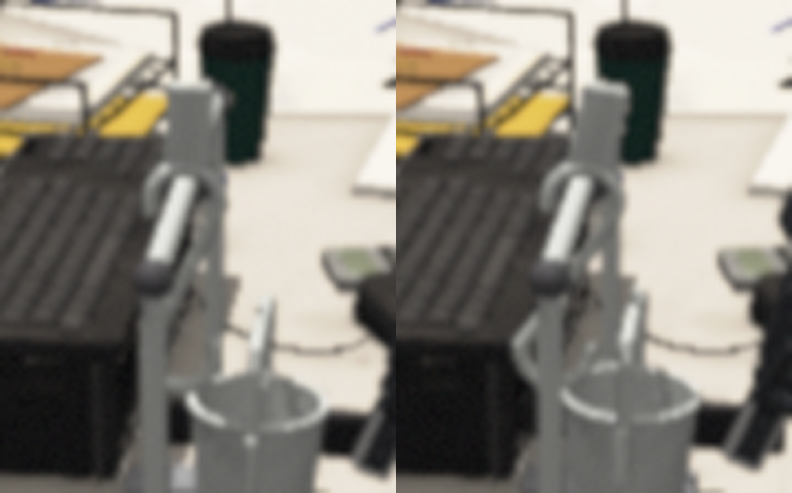

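The side view shows the hook tilted, its lower curl swung away to crop (425,200). The pail's far rim is nudging the curl, so the pail is a little too high. I'll back off and lower it.

```bash
python3 -c "
from h import *
print(rel(-.007,0,-.0005),rel(-.014,0,-.001),rel(-.014,0,-.006),rel(-.014,0,-.01))"
```

```text
[ 0.0067 -0.0001 -0.0022] [ 0.0134 -0.0002 -0.0043] [ 0.0152 -0.0002  0.0003] [ 0.0167 -0.0002  0.004 ]
```

Request:
move_arm(
  plan=[
    [[0, 0, 0, 0.0035, 0, -0.001, 0.005], [0, 0, 0, 0.0067, 0, -0.0022, 0.005], [0, 0, 0, 0.0134, 0, -0.0043, 0.005], [0, 0, 0, 0.0152, 0, 0.0003, 0.005], [0, 0, 0, 0.0167, 0, 0.004, 0.005]],
  ],
)

```text
time: 25.1
eef_pos: [0.4796, -0.0275, 0.0919]
tcp_rot: [-0.027, 0.981, 0.005, 0.19]
contact_force: [-0.1, 0.3, -1.0]
opening: 0.106
```

Request:
move_arm(
  plan=[
    [[0, 0, 0, 0, 0, 0, 0.005], [0, 0, 0, 0, 0, 0, 0.005], [0, 0, 0, 0, 0, 0, 0.005], [0, 0, 0, 0, 0, 0, 0.005], [0, 0, 0, 0, 0, 0, 0.005]],
  ],
)

```text
time: 25.72
eef_pos: [0.4797, -0.0275, 0.092]
tcp_rot: [-0.027, 0.981, 0.005, 0.19]
contact_force: [0.4, -0.4, -1.6]
opening: 0.108
```

```bash
python3 -c "
from h import *
for c in ('side','top'):
    cv2.imwrite('pics/q_%s.png'%c,read_camera(c)[:,:,::-1])
a=cv2.imread('pics/q_top.png')[205:265,295:355];b=cv2.imread('pics/q_side.png')[150:262,290:370]
a=cv2.resize(a,None,fx=6.5,fy=6.5,interpolation=2);b=cv2.resize(b,None,fx=5,fy=5,interpolation=2)
o=np.zeros((560,800,3),np.uint8);o[:390,:390]=a;o[:560,400:]=b;cv2.imwrite('pics/q4.png',o)
print(get_state()['contact_force'],get_state()['eef_pos'])
P=lambda p:(proj('side',p)[0]-[290,150])*5+[400,0]
f=np.array([.9976,.0688,0]);y=np.array([-.0688,.9976,0]);H=np.array([.578,-.0222,.2])
T=get_state()['eef_pos'];B=T+f*.058-y*.002+[0,0,.079];print('bar',B)
for n,p in dict(bar=B,barL=B+y*.026,barR=B-y*.026,rimfar=B+f*.036-[0,0,.047],rimL=B+y*.036-[0,0,.047],rimnear=B-f*.036-[0,0,.047],tip=H-f*.018-[0,0,.032],bot=H-[0,0,.06]).items():print(n,P(p).round(0))
for q in('pail_bar','pail_mid','hook_mid','hook_lower'):pp(q)"
```

```text
[-0.73809085 -0.04991708 -1.18851776] [ 0.47960347 -0.02745036  0.091958  ]
bar [ 0.53760187 -0.02545516  0.170958  ]
bar [650. 380.]
barL [645. 401.]
barR [654. 359.]
rimfar [572. 470.]
rimL [643. 506.]
rimnear [726. 477.]
tip [601. 384.]
bot [562. 439.]
pail_bar side [([340.4, 222.7], 0.6), ([324.2, 196.5], 0.27)]
pail_bar top [([325.1, 255.2], 0.94), ([258.3, 302.4], 0.72), ([320.9, 197.7], 0.7)]
   -> [ 0.5362 -0.0353  0.1744] gap [0.0018 0.0018]
pail_mid side [([338.6, 249.4], 0.82)]
pail_mid top [([321.7, 257.5], 0.78)]
   -> [ 0.5434 -0.0212  0.1152] gap [0.0043 0.0043]
hook_mid side [([320.9, 212.4], 0.83)]
hook_mid top [([328.0, 234.9], 0.71)]
   -> [ 0.5798 -0.0269  0.1998] gap [0.0024 0.0024]
hook_lower side [([314.8, 230.4], 0.55)]
hook_lower top [([327.6, 236.1], 0.72)]
   -> [ 0.5938 -0.0209  0.1571] gap [0.0018 0.0018]
```

View pics/q4.png

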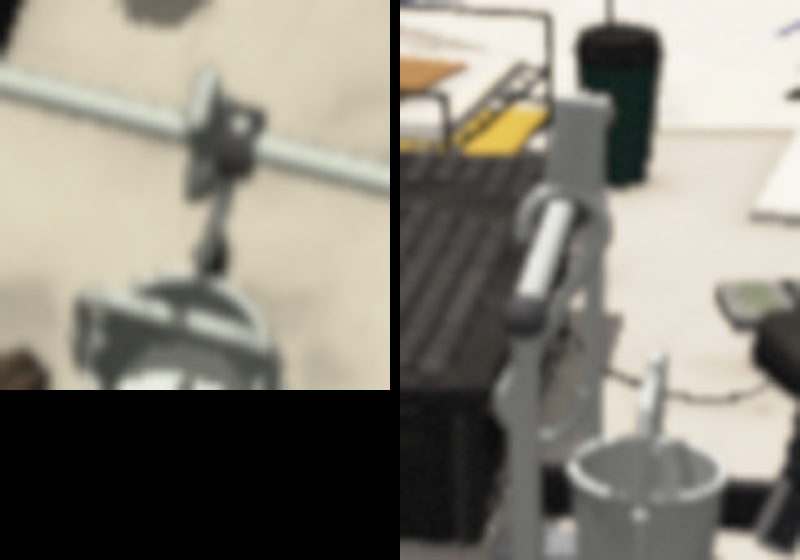

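```bash
python3 -c "
from h import *
print(rel(0,0,.0035),rel(.011,0,.0035),rel(.022,0,.0035))"
```

```text
[-0.0013  0.     -0.0032] [-0.0115  0.0002  0.0009] [-0.0217  0.0003  0.005 ]
```

Request:
move_arm(
  plan=[
    [[0, 0, 0, -0.0013, 0, -0.0032, 0.005], [0, 0, 0, -0.006, 0, -0.001, 0.005], [0, 0, 0, -0.0115, 0, 0.0009, 0.005], [0, 0, 0, -0.017, 0, 0.003, 0.005], [0, 0, 0, -0.0217, 0, 0.005, 0.005]],
  ],
)

```text
time: 26.85
eef_pos: [0.5021, -0.0262, 0.0954]
tcp_rot: [-0.027, 0.981, 0.005, 0.19]
contact_force: [1.2, -0.3, -2.0]
opening: 0.106
```

```bash
cat > look.py <<'E'
import sys
from h import *
n=sys.argv[1]
for c in ('side','top'):
    cv2.imwrite(f'pics/{n}_{c}.png',read_camera(c)[:,:,::-1])
a=cv2.imread(f'pics/{n}_top.png')[205:265,295:355];b=cv2.imread(f'pics/{n}_side.png')[150:262,290:370]
a=cv2.resize(a,None,fx=6.5,fy=6.5,interpolation=2);b=cv2.resize(b,None,fx=5,fy=5,interpolation=2)
o=np.zeros((560,800,3),np.uint8);o[:390,:390]=a;o[:560,400:]=b;cv2.imwrite(f'pics/{n}4.png',o)
P=lambda p:(proj('side',p)[0]-[290,150])*5+[400,0]
f=np.array([.9976,.0688,0]);y=np.array([-.0688,.9976,0]);H=np.array([.578,-.0222,.2])
s=get_state();T=s['eef_pos'];B=T+f*.058-y*.002+[0,0,.0825];print('t',s['time'],'F',s['contact_force'].round(1),'TCP',T.round(4),'bar',B.round(4),'rel hook',round((B-H)@f,4))
for n,p in dict(bar=B,barL=B+y*.026,barR=B-y*.026,rimfar=B+f*.036-[0,0,.047],tip=H-f*.018-[0,0,.032],bot=H-[0,0,.06]).items():print(n,P(p).round(0),end=' ')
E
python3 look.py r; python3 -c "
from h import *
print(rel(.009,0,0),rel(.018,0,0))"
```

```text
t 26.95 F [ 0.2  0.2 -1.5] TCP [ 0.5021 -0.0263  0.0954] bar [ 0.5601 -0.0243  0.1779] rel hook -0.018
bar [601. 363.] barL [595. 384.] barR [606. 343.] rimfar [524. 454.] tip [601. 384.] bot [562. 439.] [-0.0083  0.0001  0.0034] [-0.0167  0.0003  0.0067]
```

View pics/r4.png

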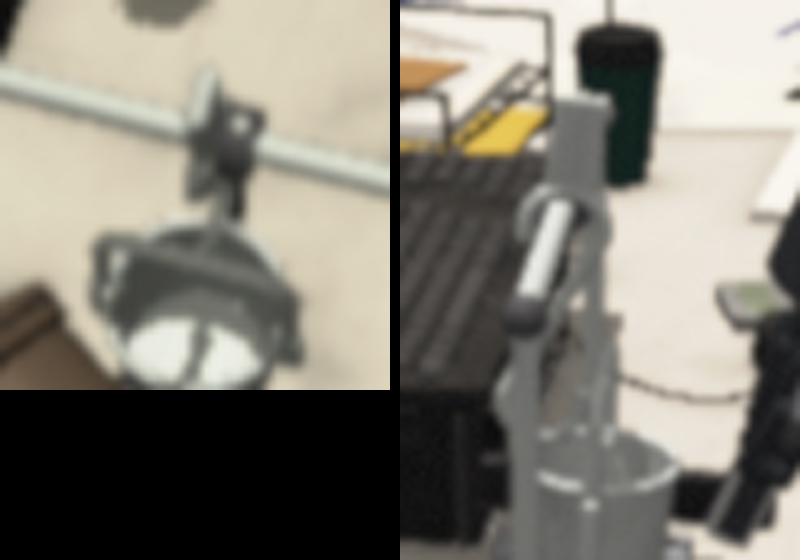

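Request:
move_arm(
  plan=[
    [[0, 0, 0, -0.004, 0, 0.0016, 0.005], [0, 0, 0, -0.0083, 0, 0.0034, 0.005], [0, 0, 0, -0.0125, 0, 0.005, 0.005], [0, 0, 0, -0.0155, 0, 0.0062, 0.005], [0, 0, 0, -0.0155, 0, 0.0062, 0.005]],
  ],
)

```text
time: 27.58
eef_pos: [0.519, -0.0254, 0.0955]
tcp_rot: [-0.027, 0.981, 0.005, 0.19]
contact_force: [0.2, -0.3, -0.5]
opening: 0.108
```

```bash
python3 look.py s; python3 -c "
from h import *
print(rel(0.0,0,-.01),rel(.001,0,-.02),rel(.002,0,-.025))"
```

```text
t 27.675 F [-0.5 -0.6 -1.8] TCP [ 0.5187 -0.0253  0.0954] bar [ 0.5767 -0.0233  0.1779] rel hook -0.0014
bar [565. 362.] barL [559. 383.] barR [571. 342.] rimfar [488. 453.] tip [601. 384.] bot [562. 439.] [ 0.0037 -0.      0.0093] [0.0065 0.     0.0189] [0.0075 0.     0.0239]
```

View pics/s4.png

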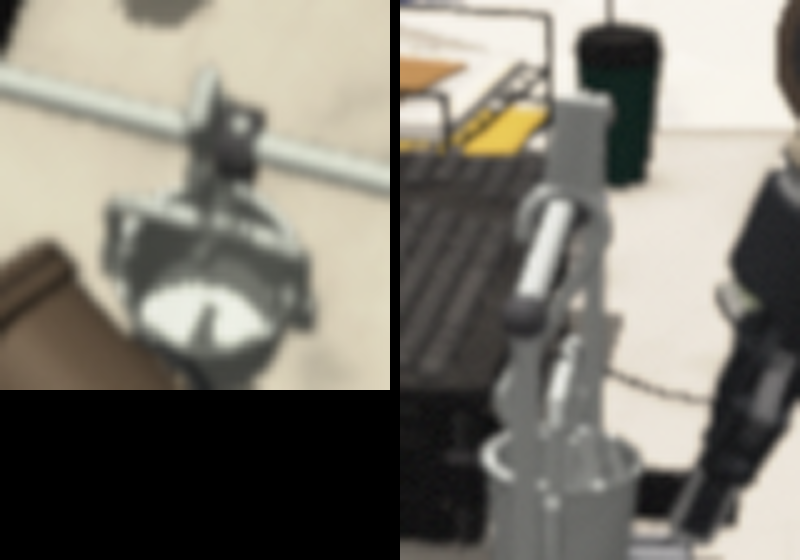

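Request:
move_arm(
  plan=[
    [[0, 0, 0, 0.0018, 0, 0.0046, 0.005], [0, 0, 0, 0.0037, 0, 0.0093, 0.005], [0, 0, 0, 0.005, 0, 0.014, 0.005], [0, 0, 0, 0.0065, 0, 0.0189, 0.005], [0, 0, 0, 0.007, 0, 0.0205, 0.005]],
  ],
)

```text
time: 28.3
eef_pos: [0.5196, -0.0252, 0.0731]
tcp_rot: [-0.027, 0.981, 0.006, 0.19]
contact_force: [0.3, -0.7, -0.9]
opening: 0.105
```

```bash
python3 look.py u; python3 -c "
from h import *
print(rel(0.0,0,-.003),rel(.0,0,-.006),rel(.00,0,-.009))"
```

```text
t 28.4 F [ 0.2 -0.9 -1.6] TCP [ 0.5197 -0.0252  0.0734] bar [ 0.5777 -0.0232  0.1559] rel hook -0.0003
bar [563. 406.] barL [557. 428.] barR [568. 385.] rimfar [487. 496.] tip [601. 384.] bot [562. 439.] [ 0.0011 -0.      0.0028] [ 0.0022 -0.      0.0056] [ 0.0034 -0.      0.0084]
```

View pics/u4.png

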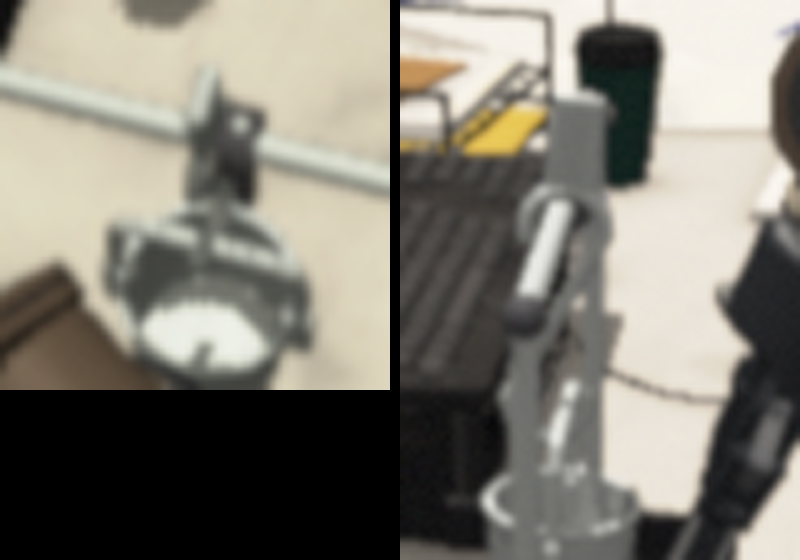

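Hook undisturbed, and the top view shows its free end crossing in front of the bar at (203,235), so the bar is inside the curl. I'll keep lowering gently.

Request:
move_arm(
  plan=[
    [[0, 0, 0, 0.0005, 0, 0.0012, 0.005], [0, 0, 0, 0.0011, 0, 0.0028, 0.005], [0, 0, 0, 0.0016, 0, 0.004, 0.005], [0, 0, 0, 0.002, 0, 0.005, 0.005], [0, 0, 0, 0.002, 0, 0.005, 0.005]],
  ],
)

```text
time: 29.02
eef_pos: [0.5208, -0.0256, 0.069]
tcp_rot: [-0.027, 0.981, 0.005, 0.191]
contact_force: [-0.1, -0.8, 2.6]
opening: 0.104
```

```bash
python3 -c "
from h import *
for i in range(4):s=get_state();print(s['contact_force'].round(2),s['wrist_torque'].round(2),s['eef_pos'].round(4));read_camera('side')"
```

```text
[-0.12 -0.82  2.63] [-0.02 -0.13 -0.02] [ 0.5208 -0.0256  0.069 ]
[0.19 0.32 2.74] [ 0.03 -0.15 -0.04] [ 0.5207 -0.0255  0.069 ]
[ 0.46 -0.14  2.85] [-0.03 -0.16  0.03] [ 0.5207 -0.0255  0.069 ]
[ 0.42 -0.19  4.5 ] [ 0.02 -0.23 -0.01] [ 0.5206 -0.0255  0.0689]
```

```bash
python3 look.py v; python3 -c "
from h import *
print(rel(.004,0,.0003))"
```

```text
t 29.325 F [ 0.1 -0.4  5.1] TCP [ 0.5206 -0.0255  0.0688] bar [ 0.5786 -0.0235  0.1513] rel hook 0.0005
bar [561. 415.] barL [555. 437.] barR [567. 394.] rimfar [486. 504.] tip [601. 384.] bot [562. 439.] [-0.0038  0.0001  0.0012]
```

View pics/v4.png

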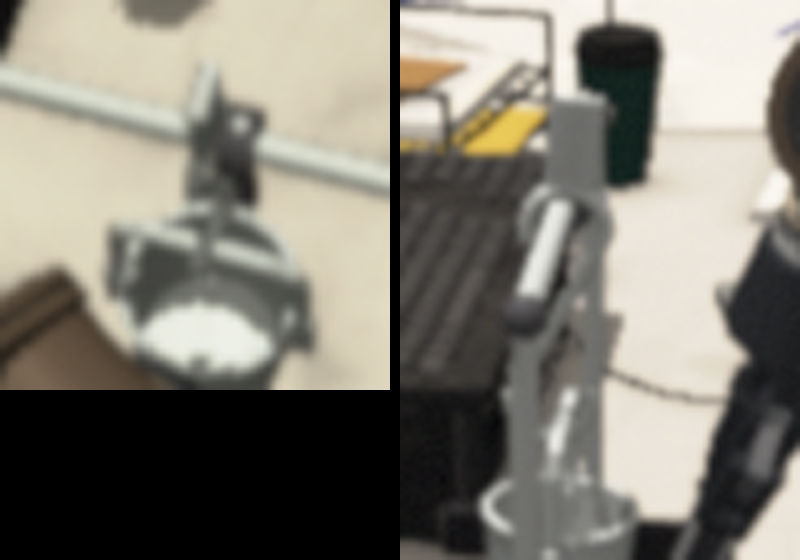

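Request:
move_arm(
  plan=[
    [[0, 0, 0, 0, 0, -0.0005, 0.005], [0, 0, 0, 0, 0, -0.0005, 0.009], [0, 0, 0, 0, 0, -0.0005, 0.011], [0, 0, 0, 0, 0, -0.0005, 0.013], [0, 0, 0, 0, 0, -0.0005, 0.016]],
  ],
  force=20,
)

```text
time: 29.95
eef_pos: [0.5198, -0.0253, 0.0687]
tcp_rot: [-0.027, 0.981, 0.005, 0.19]
contact_force: [-0.0, -0.2, -0.7]
opening: 0.188
```

Request:
move_arm(
  plan=[
    [[0, 0, 0, 0, 0, 0, 0.022], [0, 0, 0, 0, 0, 0, 0.03], [0, 0, 0, 0, 0, 0, 0.04], [0, 0, 0, 0, 0, 0, 0.044], [0, 0, 0, 0, 0, 0, 0.044]],
  ],
)

```text
time: 30.58
eef_pos: [0.5198, -0.0253, 0.0688]
tcp_rot: [-0.027, 0.981, 0.005, 0.19]
contact_force: [0.0, -0.1, -0.0]
opening: 0.517
```

```bash
python3 look.py w; python3 -c "
from h import *
a=cv2.imread('pics/w_side.png')[200:300,290:410];cv2.imwrite('pics/w5.png',cv2.resize(a,None,fx=6,fy=6,interpolation=2))"
```

```text
t 30.675 F [-0.1 -0.4 -0.4] TCP [ 0.5199 -0.0253  0.0688] bar [ 0.5779 -0.0233  0.1513] rel hook -0.0002
bar [562. 415.] barL [556. 437.] barR [568. 394.] rimfar [487. 504.] tip [601. 384.] bot [562. 439.]
```

View pics/w4.png

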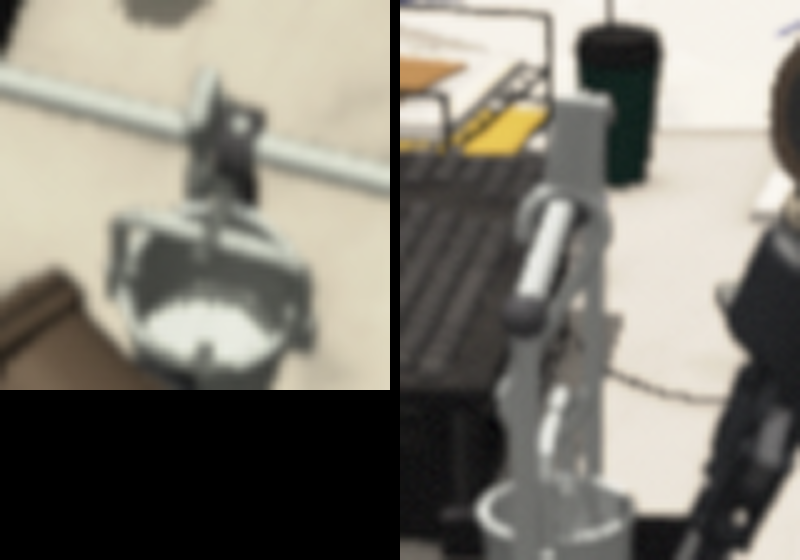

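View pics/w5.png

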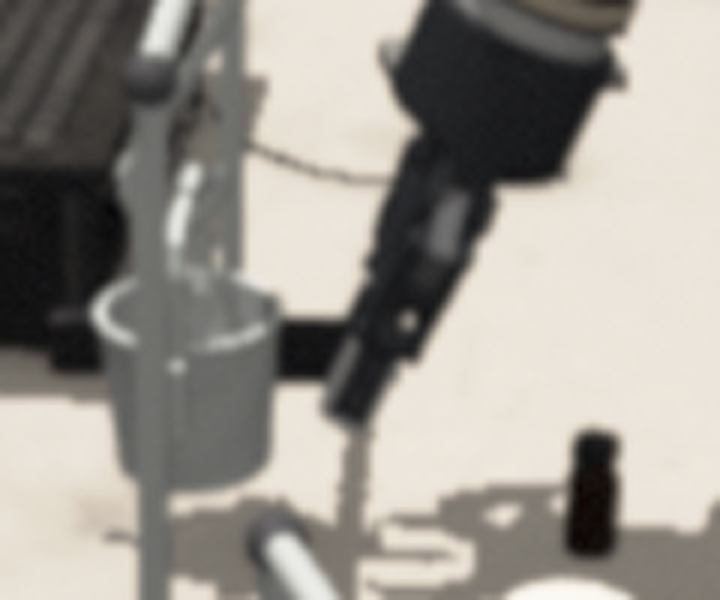

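Pail hangs level in the hook. Retracting along the tool axis.

Request:
move_arm(
  plan=[
    [[0, 0, 0, 0, 0, -0.006, 0.044], [0, 0, 0, 0, 0, -0.018, 0.044], [0, 0, 0, 0.003, 0, -0.035, 0.044], [0, 0, 0, 0.012, 0, -0.055, 0.044], [0, 0, 0, 0.022, 0, -0.07, 0.044]],
  ],
)

```text
time: 31.3
eef_pos: [0.4732, -0.0281, 0.1272]
tcp_rot: [-0.027, 0.981, 0.005, 0.191]
contact_force: [-0.0, -0.6, 0.4]
opening: 0.511
```

```bash
python3 look.py x; python3 -c "
from h import *
go([.42,-.12,.25],tooldown(93,10))"
```

```text
t 31.4 F [ 0.6  0.4 -0.3] TCP [ 0.4733 -0.0281  0.1274] bar [ 0.5313 -0.0261  0.2099] rel hook -0.0468
bar [665. 300.] barL [661. 320.] barR [668. 281.] rimfar [585. 393.] tip [601. 384.] bot [562. 439.] t 31.4 TCP [ 0.4733 -0.0281  0.1274] q [-0.35 -0.26  2.37  0.24  0.69 -2.14] op 0.0438 F [ 0.6  0.4 -0.3] 
 turn [-0.03 12.13  0.11] shift [ 0.0078 -0.089  -0.1355] rows>= 3
```

View pics/x4.png

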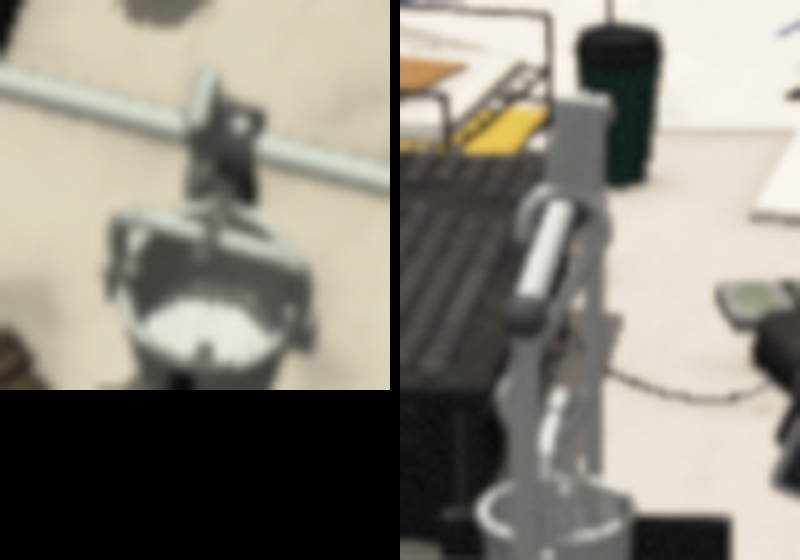

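Request:
move_arm(
  plan=[
    [[0, 2, 0, 0.008, 0, -0.03, 0.044], [0, 4, 0, 0.01, -0.01, -0.06, 0.044], [0, 7, 0, 0.01, -0.035, -0.09, 0.044], [0, 10, 0, 0.009, -0.065, -0.115, 0.044], [0, 12, 0, 0.008, -0.089, -0.135, 0.044]],
  ],
)

```text
time: 32.02
eef_pos: [0.4203, -0.1213, 0.2511]
tcp_rot: [-0.027, 0.996, 0.001, 0.088]
contact_force: [0.7, 0.2, 0.1]
opening: 0.514
```

```bash
python3 look.py y; python3 -c "
from h import *
a=cv2.imread('pics/y_top.png')[200:265,295:355];cv2.imwrite('pics/y5.png',cv2.resize(a,None,fx=9,fy=9,interpolation=2))"
```

```text
t 32.125 F [ 0.8 -0.4  0.5] TCP [ 0.4215 -0.1226  0.2526] bar [ 0.4795 -0.1206  0.3351] rel hook -0.105
bar [807. -16.] barL [806.  -4.] barR [807. -28.] rimfar [727.  81.] tip [601. 384.] bot [562. 439.]
```

View pics/y_side.png

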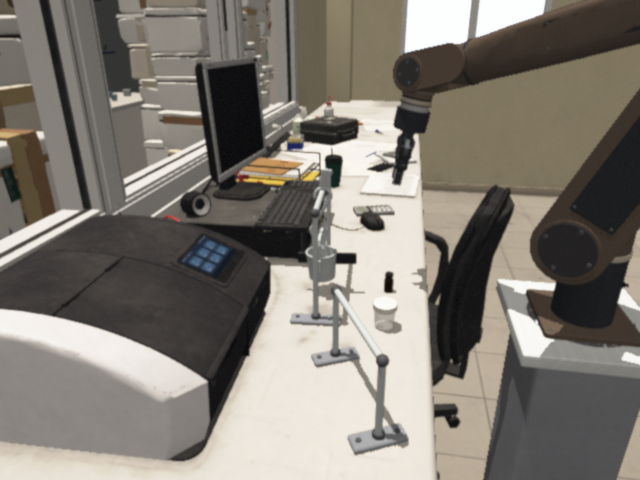

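View pics/y_top.png

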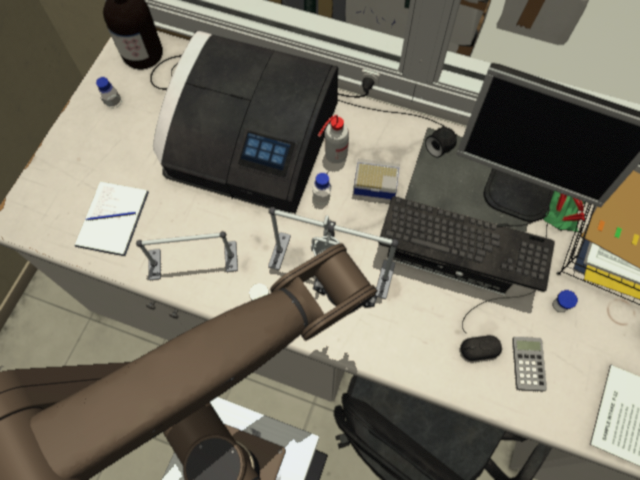

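View pics/y5.png

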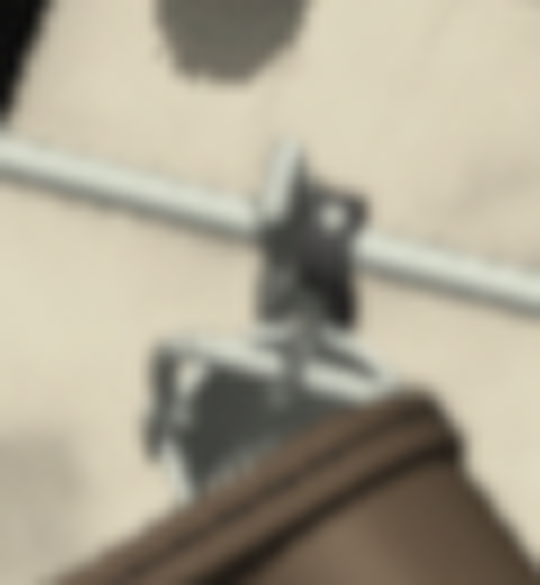

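```bash
python3 -c "
from h import *
Q=lambda x,y:(295+(x+.5)/9-.5,200+(y+.5)/9-.5)
e=np.array([-.0688,.9976,0])
c=np.array([.5795,-.0372,0])
L=lambda p:round(float((p-c)@e)*1000,1)
print('tab top centre',[L(onz('top',Q(x,y),.303)) for x,y in((283,170),(290,143),(272,205))])
print('collar R face @rail',[L(onz('top',Q(x,y),z)) for x,y,z in((358,245,.256),(355,300,.25))],'screw',L(onz('top',Q(333,212),.268)))
for i in range(2):
  pp('hook_mid');pp('hook_upper');pp('pail_bar');print(get_state()['contact_force'].round(1))
"
```

```text
tab top centre [13.8, 14.2, 13.7]
collar R face @rail [-5.0, -7.8] screw 2.5
hook_mid side [([319.8, 213.1], 0.82)]
hook_mid top [([323.0, 237.1], 0.63)]
   -> [ 0.5758 -0.017   0.1997] gap [0.0076 0.0076]
hook_upper side [([324.3, 192.9], 0.8)]
hook_upper top [([324.3, 227.0], 0.55), ([324.5, 251.2], 0.53)]
   -> [ 0.5725 -0.0193  0.25  ] gap [0.0002 0.0002]
pail_bar side [([316.0, 229.6], 0.92)]
pail_bar top [([326.6, 243.7], 0.71)]
   -> [ 0.5836 -0.0246  0.1546] gap [0.0104 0.0104]
[0.1 1.2 0.7]
hook_mid side [([319.8, 213.1], 0.82)]
hook_mid top [([323.0, 237.1], 0.63)]
   -> [ 0.5758 -0.017   0.1997] gap [0.0076 0.0076]
hook_upper side [([324.3, 192.9], 0.8)]
hook_upper top [([324.3, 227.0], 0.55), ([324.5, 251.2], 0.53)]
   -> [ 0.5725 -0.0193  0.25  ] gap [0.0002 0.0002]
pail_bar side [([316.0, 229.6], 0.92)]
pail_bar top [([326.6, 243.7], 0.71)]
   -> [ 0.5836 -0.0246  0.1546] gap [0.0104 0.0104]
[-0.1  0.1  0. ]
```

```bash
python3 -c "
import cv2,numpy as np
for n in('j','k','q','w','y'):
  a=cv2.imread('pics/k_top.png',0)[212:222,318:334].astype(np.float32);b=cv2.imread(f'pics/{n}_top.png',0)[212:222,318:334].astype(np.float32)
  w=np.clip(a-a.min(),0,None);row=b[5];print(n,cv2.phaseCorrelate(a,b))
a=[cv2.resize(cv2.imread(f'pics/{n}_top.png')[208:236,312:344],None,fx=12,fy=12,interpolation=0) for n in('k','y')]
cv2.imwrite('pics/cmp.png',np.hstack(a))"
```

```text
j ((-0.014998105839266529, -0.0009647346631469489), 0.9844242384657264)
k ((0.0, 0.0), 1.0)
q ((-0.22467385773226134, 0.4118241344776914), 1.0561628855764866)
w ((-0.20842234744838883, 0.3768931471708523), 1.0629783406853677)
y ((-0.1856077077704441, 0.3671669989648425), 1.0683842957019807)
```

View pics/cmp.png

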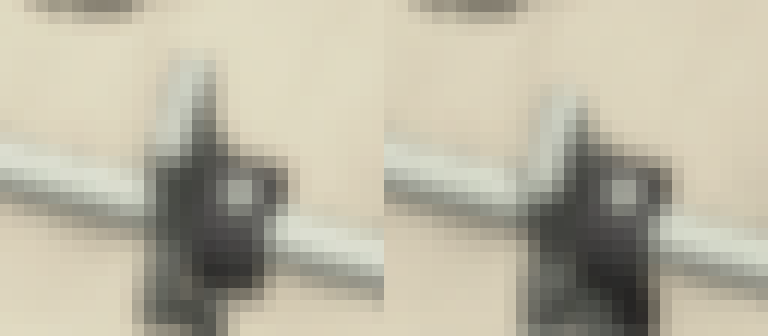

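```bash
python3 -c "
from plant import *
print(ticket.sign_off(),get_state()['time'])"
```

```text
the job is handed in; nothing more can be done
the job is handed in; nothing more can be done
```

The S-hook now hangs on the tall stand's rail at the left face of the stop collar, and the rinse pail hangs by its wire handle in the hook's lower curl. The gripper is clear of everything, and I handed the job in at about 32 s of the 72 s allowed.

- **Hook:** I set it on the rail about 75 mm left of the collar, slid it right until I felt about 5 N of contact, eased off and let go.
- **Pail:** On the first try the pail's far rim pushed the lower curl aside and tilted the hook. I backed off, lowered the pail and re-entered without contact. The hook took the pail at about 6 N before I released it.
- **Last checks:** In the final pictures the pail hangs level and the bystanders are where they were. The hook stands 11.3–11.8 mm from the collar's centre; touching would be 11 mm.
- **What did not fully agree:**
    - The hook still leans about 3–4° towards the robot from that nudge.
    - A gap to the collar of about half a millimetre can't be ruled out; the pictures don't resolve anything finer.
    - The last network fixes on the hook's middle and the pail's bar disagreed between the two cameras by 8–10 mm, with the arm partly in view. For those I relied on the pictures and the force readings.

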